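Settle a packed tool tin on the shaker

TASK

Set the blue-banded tool tin down gently (do not drop or throw it), lid up, flat on the shaker's plate between the four yellow corner stops, and let go of it. Then turn the speed knob until its white pointer line lines up with the red marker on the scale and let go of the knob, and then push the green start button well down and release it. Leave the plain tin and the other things on the bench where they are.

Things in the scene. Friction and masses are not known exactly. Their poses are not given: they have to be found in the camera images.
- tin_center (a point): centre (half-way up) of the closed silver tin with a blue band across the middle of its lid; 160 long x 56 wide x 36 mm high, half-round ends, about 250 g, loose, flat on the bench. x along its length, y across, z up. Either end may go either way. It starts at the robot's left or right, the plain tin on the other side.
- plain_tin_center (a point): centre (half-way up) of a second tin of the same size, plain silver without a band: a bystander, to be left alone. Axes as for the other tin.
- shaker: settling shaker, fixed: grey housing 130 (x) x 230 (y) x 40 mm with a steel plate above it. Origin at the centre of its underside on the bench, z up. Four yellow L-shaped corner stops, 14 mm high above the plate, leave a space of 72 (x) by 176 mm (y). The two long sides are open over the middle 114 mm, so fingers can straddle the tin there. Shaker and console may swap sides.
- plate_center (a point): centre of the top of the shaker's plate (62 mm above the bench), midway between the four stops, where the tin is to rest; axes as the shaker's. The tin's length goes along y.
- console: the shaker's speed console, fixed: a grey box 170 x 220 x 50 mm on a foot; its dark face slopes up away from the robot at 25 degrees (outward normal leans 25 degrees from vertical, to the console's -x). Origin on the bench below the face centre, which is 105 mm high (upper edge 141). Half-way up the slope, the knob's axis is 35 mm to +y of the face centre, the button's 70 mm to -y.
- knob_grip (a point): point on the axis of the black speed knob, 36 mm out from the face, at a good height to grip. Skirt disc 80 mm across, 2 to 12 mm off the face; on it a grip bar 62 long x 18 mm wide, 12 to 50 mm off the face. The point turns with the knob: z is the axis, out of the face; y runs along the bar to the pointer end; x across it.
- knob_pointer (a point): outer end of the knob's white pointer line, at the rim of the skirt, 40 mm from the axis, 4 mm off the face.
- marker_tip (a point): inner end of the red marker tab (18 mm long, flat on the face, just outside the knob's skirt), 42 mm from the knob's axis and 4 mm off the face. Only a mark: it cannot be moved by touch.
- speed_knob (a joint): angle of the knob, rad; at 0 the pointer points to the console's +y, it grows clockwise as seen facing the control face, and at pi/2 the pointer points up the slope. Range -0.4 to 3.54. Held by friction of 0.06 N m; stays where it is left.
- set_marker (a joint): angle of the red marker on the same scale: the pointer lines up with it when both joints read the same. It is clockwise of the pointer at the start by 0.5 to 2.2 rad.
- start_top (a point): centre of the top of the round green start button (36 mm across) on the control face; z points out of the face.
- start (a joint): how far the start button is pressed, m: 0 up, 0.006 fully down (about 5 N); it springs back.
- tape_roll: roll of yellowish packing tape lying flat, 100 mm across, 48 mm high, origin at its underside: a bystander.
- foam_tray: black foam tray 190 x 66 x 14 mm, lying across the bench at the front, left of the tape roll; origin at its underside, x along its length: a bystander.
There are look-alikes about, which are no part of the job. What is shaped like the part that bears tin_center but black or pink is not meant.

How it is judged:
By the outcome, as a careful person would: the job done as asked, in the order asked, and still so for the second after the job is handed in, with the robot touching nothing.
It also fails if it takes over 72 s, if anything falls off the work surface, if the arm or the gripper's body presses on something with over 40 N, if the wrist force passes 120 N, or if a joint passes its speed limit or range.

ROBOT

A 6-joint arm with a two-finger parallel gripper is mounted at the origin on the work surface. World frame = base frame: x ahead of the robot, y to its left, z up, the work surface at z = 0. Lengths are in m, angles in rad, forces in N, time in s.
With the tool pointing down it reaches from about 0.275 to 0.725 m from the base axis. Payload 5.6 kg.
Tool frame: the origin (TCP) lies at the very end of the fingers, on their centre line; the grasp point (between the pads) lies 19 mm behind it; z points along the fingers, y is the direction in which the jaws open and shut (so a half turn about z gives the same grasp; the last joint's range is limited). The gripper opens to 85 mm and grips with 20 to 120 N. Pads are 22 mm wide; open, the fingers measure 114 mm over their backs; the gripper's body (76 mm by 85 mm) begins 54 mm behind the grasp point. The pads swing forward as they close: fully open they stand 13 mm farther back than shut.
Start: joints at [0.285, 0.255, 0.108, 0, -1.424, -0.285], TCP at [0.55, 0, 0.201] pointing down, gripper open.
Joint ranges: [-2.95, 2.95], [-1.21, 1.97], [-1.09, 1.5], [-2.87, 1.71], [-2.94, -0.07], [-3.05, 3.05]. Speed limits (rad/s): [2.57, 2.57, 3.14, 3.14, 3.14, 3.14].

INTERFACE

Orientations are given as a rotation vector (axis times angle).
In Python, from rig import bot gives the robot as it stands.
- The arm moves only by the tool send_rows, never from a script. Its argument "moves" is text: rows parted by semicolons, each of 5 numbers parted by spaces: the shift along the tool's x, y, z in mm, then the turn about the tool's z in degrees, then the closure, from 0 (fully open) to 1 (shut). In form: x y z spin gripper; .... A call has exactly 8 rows; each row is the pose to reach, as a shift and turn from the pose commanded when the call began, along the tool's axes at that moment; what a row does not reach only later rows make up. A row lasts 1/8 s, in which the tool goes at most 62.5 mm and 10.7 degrees, less where a joint would pass 70% of its speed; a pose out of reach is approached as far as the arm can. A call with a gripper value outside its range is refused whole. The fingers move at their own pace and stop on an object; "force" is the grip in N (left out, the last holds). Time passes only in rows, so rows that repeat a pose let the fingers close, or fill a call up. It gives the time, the measured TCP pose, the force and the opening at its end, in the units of the state.
- bot.observe(): the state, without advancing time (a new reading comes with each control period).
- bot.get_image(name): name is "scene" or "side" or "wrist"; returns a dict with "color" (420x560x3 uint8, blue, green, red), "K" (3x3 intrinsics, pixels), "k1" (the pictures are not rectified: a ray, as slopes to the right and down, at radius r is drawn at 1 + k1 r^2 times it, then the intrinsics apply), "view" (4x4, takes a point from world to camera coordinates); the wrist camera has in their place "mount" (4x4, takes a point from camera to tool coordinates, whose origin is the TCP and whose axes are the flange's). Camera axes: x right, y down, z forward; pixel columns grow to the right and rows downward; lengths in m; the calibration is good to about 2 mm. A picture is of the moment at which its call begins: read the wrist's pose just before it. There is no depth.
- bot.sign_off(): hands the job in, once; it reports no verdict.
The state is a dict: "time": time; "qpos": joint angles; "dq": joint speeds; "tau": joint torques, N m; "tcp_pos": TCP position; "tcp_rot": TCP orientation; "force": force on the tool from outside, world axes, zero at the start; "ft_torque": the same for the moment, N m; "width": opening from 0.0 (shut) to 1.0 (fully open).
Only numpy, scipy, OpenCV 4.12 (cv2) and the standard library are available. Lean on these libraries where they do the work, as an engineer would, in place of code of your own. Each camera call takes 0.05 s, during which the arm holds its last target.

## Working session

There is one attempt and no reset: what is moved stays moved. The work goes in short steps, Python scripts to look and compute and a tool call to move; the robot and the scene stay as the last step left them, time stands still between calls to the robot, and variables do not carry over. Pictures are saved under pics/ and viewed, and the job is handed in when it is done.

Besides the shell and the picture viewer there is one more tool, called as name(argument=value, ...) on one line, values as JSON. send_rows: Moves the arm, as the interface text tells. Its arguments: {"type":"object","properties":{"moves":{"type":"string"},"force":{"type":"number"}},"required":["moves"]}

```bash
mkdir -p pics; ls
python3 - <<'E'
from rig import bot
import cv2
s=bot.observe(); print(s)
for n in ["scene","side","wrist"]:
    im=bot.get_image(n); cv2.imwrite(f"pics/{n}0.png",im["color"]); print(n,im["K"].tolist(),im["k1"],im.get("view",im.get("mount")).tolist() if hasattr(im.get("view",im.get("mount")),'tolist') else im.get("view",im.get("mount")))
E
```

```text
pics
{'time': 0.0, 'qpos': array([ 2.84635878e-01,  2.55754959e-01,  1.06975138e-01, -4.58983875e-04,
       -1.42390818e+00, -2.84619797e-01]), 'dq': array([ 5.08592706e-04, -6.37027319e-04,  9.23380720e-04,  1.02297302e-03,
       -1.48725155e-05, -8.74812886e-04]), 'tau': array([-4.48901856e-04, -3.86631560e+01,  2.37934113e+01,  5.36471218e+00,
       -6.25866101e-03, -4.57470776e-06]), 'tcp_pos': array([5.49432865e-01, 6.58855687e-05, 2.00282430e-01]), 'tcp_rot': array([ 2.22036454e+00, -2.22047895e+00, -2.05119124e-03]), 'force': array([-0.0375093 ,  0.22273187, -0.31485707]), 'ft_torque': array([-0.02572686,  0.01262781, -0.02211659]), 'width': 1.0047204227553213}
scene [[420.2159056538681, 0.0, 281.10093337177045], [0.0, 420.2159056538681, 210.85015839149273], [0.0, 0.0, 1.0]] -0.005675732389934531 [[0.86507386499742, 0.5016376781736636, 0.0026168559306002474, -0.39509876239002345], [0.3601777389831972, -0.6174784060387235, -0.6992799256498279, -0.08719327009913169], [-0.3491693062675717, 0.6058713212493336, -0.7148431559777357, 1.4570404058038189], [0.0, 0.0, 0.0, 1.0]]
side [[408.4545402553221, 0.0, 277.64223564612433], [0.0, 408.4545402553221, 208.26696047835236], [0.0, 0.0, 1.0]] -0.12510741195862535 [[0.9661127204462718, -0.25747378908669, 0.018260868688161232, -0.4239975415245395], [-0.17922539873586846, -0.7200486097313683, -0.6703791882747347, 0.14192140337783693], [0.18575378284135308, 0.6443890498427683, -0.7417939637142251, 1.0148668048271174], [0.0, 0.0, 0.0, 1.0]]
wrist [[318.3004564493895, 0.0, 278.3385753065938], [0.0, 318.3004564493895, 214.34394220450199], [0.0, 0.0, 1.0]] -0.07043897162844555 [[0.0002398560567399723, -0.9525873565227017, -0.3042651321827125, 0.07912001778219711], [0.9999994907644512, 0.0005267473929769734, -0.0008608182283508491, -0.0002372253874814989], [0.0009802754257422822, -0.304264770767625, 0.9525869977749089, -0.17242771712726496], [0.0, 0.0, 0.0, 1.0]]
```

View pics/scene0.png

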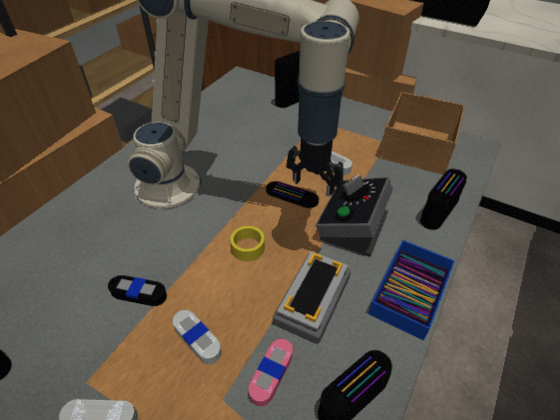

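View pics/side0.png

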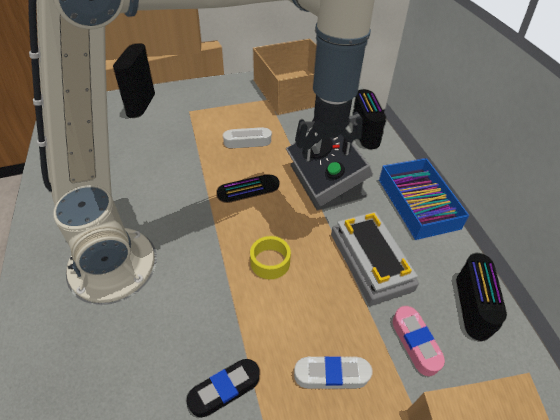

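View pics/wrist0.png

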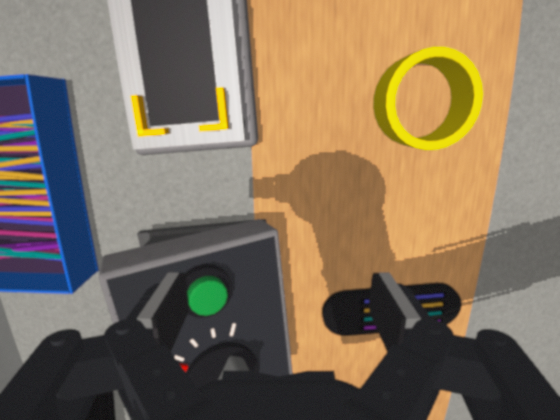

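```bash
cat > h.py <<'E'
import numpy as np, cv2
from rig import bot
from scipy.spatial.transform import Rotation as R
def snap(n,tag):
    s=bot.observe(); im=bot.get_image(n)
    if n=="wrist":
        T=np.eye(4);T[:3,:3]=R.from_rotvec(s["tcp_rot"]).as_matrix();T[:3,3]=s["tcp_pos"]
        V=np.linalg.inv(T@np.array(im["mount"]))
    else: V=np.array(im["view"])
    cv2.imwrite(f"pics/{tag}.png",im["color"])
    np.savez(f"pics/{tag}.npz",K=im["K"],k1=im["k1"],V=V,c=im["color"])
def ld(tag): return dict(np.load(f"pics/{tag}.npz"))
def ray(d,uv):
    K,k1,V=d["K"],float(d["k1"]),d["V"]
    p=cv2.undistortPoints(np.array(uv,float).reshape(-1,1,2),K,np.array([k1,0,0,0]),None,None,None,(3,50,1e-12)) if False else cv2.undistortPoints(np.array(uv,float).reshape(-1,1,2),K,np.array([k1,0,0,0]))
    p=np.c_[p.reshape(-1,2),np.ones(len(p))]
    return -V[:3,:3].T@V[:3,3], p@V[:3,:3]
def onplane(d,uv,z):  # horizontal plane height z
    o,r=ray(d,uv); t=(z-o[2])/r[:,2]; return o+t[:,None]*r
def onpl(d,uv,P,n):
    o,r=ray(d,uv); t=((P-o)@n)/(r@n); return o+t[:,None]*r
def proj(d,X):
    K,k1,V=d["K"],float(d["k1"]),d["V"]
    return cv2.projectPoints(np.array(X,float).reshape(-1,3),cv2.Rodrigues(V[:3,:3])[0],V[:3,3],K,np.array([k1,0,0,0]))[0].reshape(-1,2)
def crop(tag,u,v,w,h,k,out):
    c=ld(tag)["c"][v:v+h,u:u+w]; cv2.imwrite(f"pics/{out}.png",cv2.resize(c,None,fx=k,fy=k,interpolation=cv2.INTER_CUBIC))
E
python3 - <<'E'
from h import *
for n in ["scene","side","wrist"]: snap(n,n+"1")
crop("side1",280,340,110,70,7,"c1")
crop("side1",280,130,150,180,3.3,"c2")
crop("scene1",260,165,150,180,3.3,"c3")
crop("scene1",160,300,70,70,8,"c4")
E
```

```text
(no output)
```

View pics/c1.png

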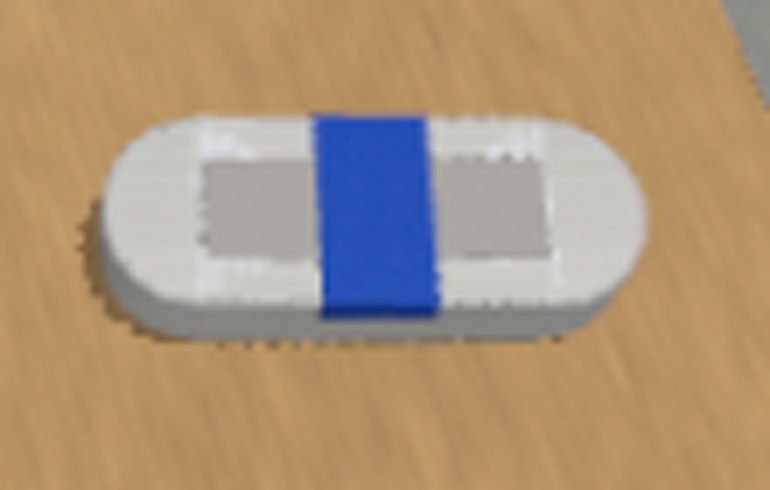

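View pics/c2.png

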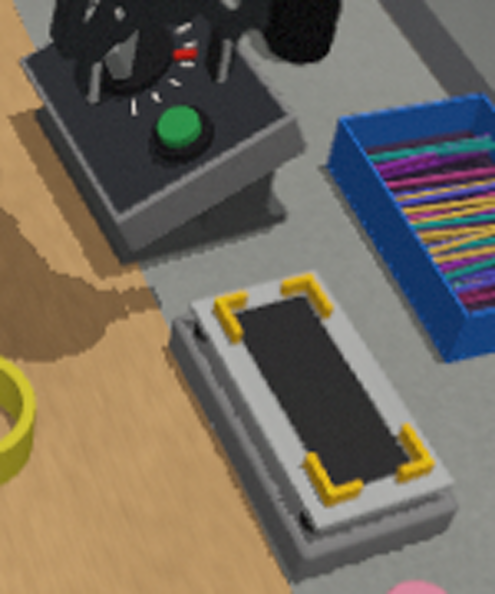

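View pics/c3.png

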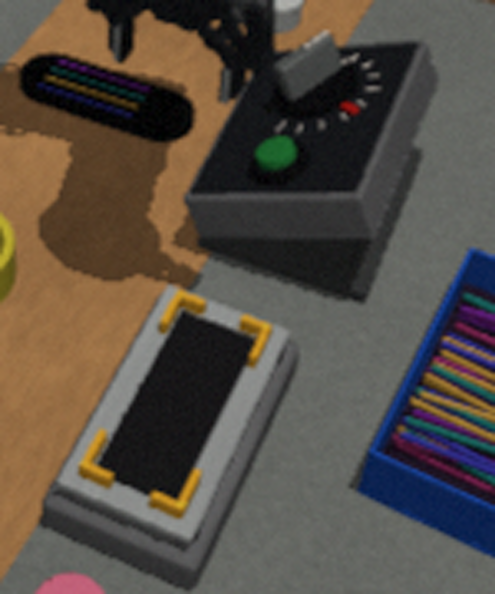

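View pics/c4.png

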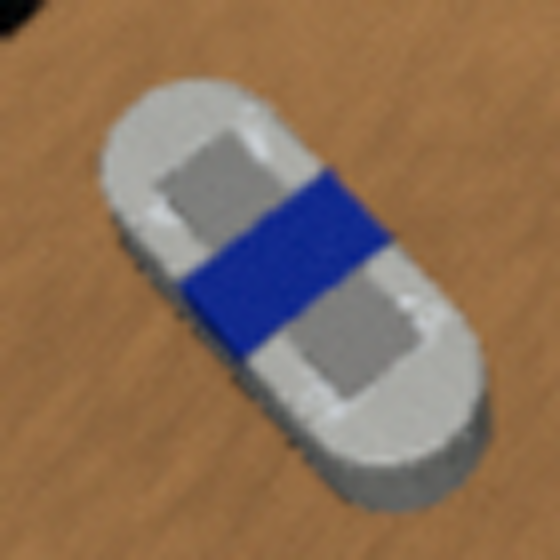

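Run:
```python
from h import *
np.set_printoptions(precision=4,suppress=True)
S=ld("side1");C=ld("scene1");W=ld("wrist1")
def show(n,d,pts,o,k,z):
    p=onplane(d,np.array(pts)/k+np.array(o)-0.5+0.5/k,z); print(n,p.mean(0)); print(p[:,:2].tolist())
    e=np.roll(p,-1,0)-p; print(' len',np.linalg.norm(e,axis=1),'ang',np.degrees(np.arctan2(e[:,1],e[:,0])))
show("tin side band",S,[(313,116),(427,116),(438,303),(320,305)],(280,340),7,.036)
show("tin side ends",S,[(100,215),(648,222)],(280,340),7,.036)
show("tin scene band",C,[(328,170),(390,242),(243,360),(182,287)],(160,300),8,.036)
show("plate side",S,[(192,302),(315,272),(455,487),(315,530)],(280,130),3.3,.062)
show("plate scene",C,[(165,285),(297,330),(192,543),(60,487)],(260,165),3.3,.062)
show("stops side",S,[(215,300),(314,275),(432,462),(330,502)],(280,130),3.3,.076)
show("stops scene",C,[(180,290),(270,320),(183,515),(82,473)],(260,165),3.3,.076)
```

```text
tin side band [ 0.4475 -0.4028  0.036 ]
[[0.4392756846456646, -0.37129598142869763], [0.47206934787893107, -0.3802522866545954], [0.4558276410032024, -0.4340146315736968], [0.42302461257883983, -0.42551797851189543]]
 len [0.034  0.0562 0.0339 0.0566] ang [ -15.2756 -106.8097  165.4784   73.3158]
tin side ends [ 0.4467 -0.4061  0.036 ]
[[0.36985541311302345, -0.3838623150121603], [0.5234803283414513, -0.4283528376889293]]
 len [0.1599 0.1599] ang [-16.1513 163.8487]
tin scene band [ 0.4478 -0.4041  0.036 ]
[[0.43909535765579477, -0.37215928597964104], [0.4708575718451553, -0.3822749227193751], [0.4562734498081228, -0.4357141508129203], [0.4251698769091069, -0.42631858300526554]]
 len [0.0333 0.0554 0.0325 0.0559] ang [ -17.6656 -105.2649  163.1918   75.5804]
plate side [ 0.6436 -0.1556  0.062 ]
[[0.583577834025903, -0.051797524261453454], [0.6908206818739132, -0.04649568931716308], [0.7057062306530109, -0.25924662897974016], [0.5942897742207265, -0.26501410133437403]]
 len [0.1074 0.2133 0.1116 0.2135] ang [   2.8303  -85.9977 -177.0367   92.8761]
plate scene [ 0.647  -0.1556  0.062 ]
[[0.580755171417687, -0.054828279232795096], [0.6967734596750473, -0.042223029553782876], [0.7084207032430396, -0.2585118717887562], [0.6020144761827643, -0.26701727382042434]]
 len [0.1167 0.2166 0.1067 0.2133] ang [   6.2008  -86.9176 -175.4299   95.7214]
stops side [ 0.6437 -0.1556  0.076 ]
[[0.5955615443877129, -0.06498762774764488], [0.6809108345681434, -0.06004690655400391], [0.6912547847171435, -0.2431470614631403], [0.6070954980016552, -0.2543348156564047]]
 len [0.0855 0.1834 0.0849 0.1897] ang [   3.3131  -86.7666 -172.4278   93.4858]
stops scene [ 0.6462 -0.1558  0.076 ]
[[0.5985956790045259, -0.06368065688847291], [0.6764026118443419, -0.054559105542818065], [0.6953526852730294, -0.24907358508684885], [0.6144644371789149, -0.25575682598131755]]
 len [0.0783 0.1954 0.0812 0.1927] ang [   6.6864  -84.4357 -175.2768   94.7229]
```

send_rows(moves="50 13 0 -10 0; 105 27 0 -20 0; 160 41 10 -30 0; 215 55 20 -40 0; 270 69 35 -50 0; 325 83 50 -60 0; 375 96 60 -70 0; 404 103 70 -74 0", force=50)

```text
time: 1.3
tcp_pos: [0.4458, -0.4062, 0.1304]
tcp_rot: [-3.111, 0.434, 0.001]
force: [1.0, 1.0, 1.1]
width: 1.0
```

Run:
```python
from h import *
s=bot.observe(); print(s["time"],s["tcp_pos"],s["tcp_rot"],s["qpos"],s["width"])
snap("wrist","w2")
```

```text
1.3 [ 0.44584854 -0.40619562  0.13043362] [-3.11142542e+00  4.34129663e-01  8.85380287e-04] [-4.79906891e-01  3.88256406e-01  1.16624243e-01  1.69816375e-04
 -1.29970421e+00  1.77339255e+00] 1.0001842395772929
```

View pics/w2.png

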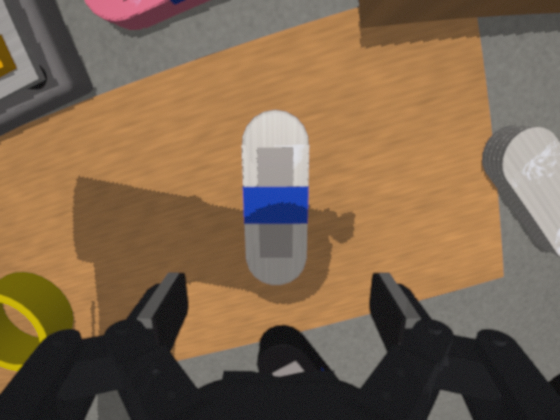

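```bash
cat >> h.py <<'E'
def plan(target,yaw,s=None,note=""):
    """target world TCP, desired world yaw of jaw (tool y) dir; tool stays as tilted now"""
    s=s or bot.observe(); M=R.from_rotvec(s["tcp_rot"]).as_matrix()
    d=M.T@(np.array(target)-s["tcp_pos"])*1000
    y=np.degrees(np.arctan2(M[1,1],M[0,1])); dy=(yaw-y+90)%180-90
    print(note,"shift",d.round(1),"spin",round(-dy,1),"(jaw yaw now",round(y,1),") t",round(s["time"],2))
E
python3 - <<'E'
from h import *
np.set_printoptions(precision=4,suppress=True)
W=ld("w2")
p=onplane(W,[(243,186),(308,186),(308,223),(244,223)],.036);print(p,p.mean(0))
q=onplane(W,[(275.5,110.5),(276,284)],.036);print(q,q.mean(0),np.linalg.norm(q[1]-q[0]));e=q[1]-q[0];print(np.degrees(np.arctan2(e[1],e[0])))
plan([.447,-.4045,.010],73.8)
E
```

```text
[[ 0.4721 -0.3833  0.036 ]
 [ 0.4568 -0.4368  0.036 ]
 [ 0.4242 -0.4286  0.036 ]
 [ 0.4398 -0.3739  0.036 ]] [ 0.4482 -0.4056  0.036 ]
[[ 0.524  -0.4272  0.036 ]
 [ 0.373  -0.3843  0.036 ]] [ 0.4485 -0.4057  0.036 ] 0.15696954018380518
164.1482583241669
 shift [  2.1  -4.3 118.5] spin 0.4 (jaw yaw now -105.8 ) t 1.35
```

Run:
```python
from h import *
for i in range(2):
    s=bot.observe();print(s["time"],s["tcp_pos"],s["tcp_rot"]);plan([.4475,-.405,.010],73.8,s)
```

```text
1.35 [ 0.44422188 -0.40814302  0.12848238] [-3.11124101  0.43262768  0.00558074]
 shift [  2.7  -3.9 118.5] spin 0.4 (jaw yaw now -105.8 ) t 1.35
1.35 [ 0.44422188 -0.40814302  0.12848238] [-3.11124101  0.43262768  0.00558074]
 shift [  2.7  -3.9 118.5] spin 0.4 (jaw yaw now -105.8 ) t 1.35
```

send_rows(moves="0 0 25 0 0; 0 0 50 0 0; 0 0 65 0 0; 0 0 70 0 0; 0 0 70 0 0; 0 0 70 0 0; 0 0 70 0 0; 0 0 70 0 0")

```text
time: 2.35
tcp_pos: [0.4472, -0.4041, 0.0616]
tcp_rot: [3.111, -0.437, 0.001]
force: [0.0, -0.1, 0.2]
width: 0.999
```

Run:
```python
from h import *
s=bot.observe();print(s["time"],s["tcp_pos"],s["tcp_rot"],s["dq"]);plan([.4475,-.405,.010],73.8,s)
snap("wrist","w3");snap("side","s3")
s=bot.observe();print(s["time"],s["tcp_pos"],s["tcp_rot"]);plan([.4475,-.405,.010],73.8,s)
```

```text
2.35 [ 0.44717858 -0.40409809  0.06159493] [ 3.11073052e+00 -4.37136367e-01  1.04784096e-03] [-0.0007804   0.00292918 -0.00129346  0.00107521  0.00055627  0.00027072]
 shift [ 0.5  0.8 51.6] spin 0.2 (jaw yaw now -106.0 ) t 2.35
2.45 [ 0.44705227 -0.40401873  0.06135082] [ 3.11091366e+00 -4.37232638e-01  4.22041527e-04]
 shift [ 0.7  0.8 51.4] spin 0.2 (jaw yaw now -106.0 ) t 2.45
```

View pics/w3.png

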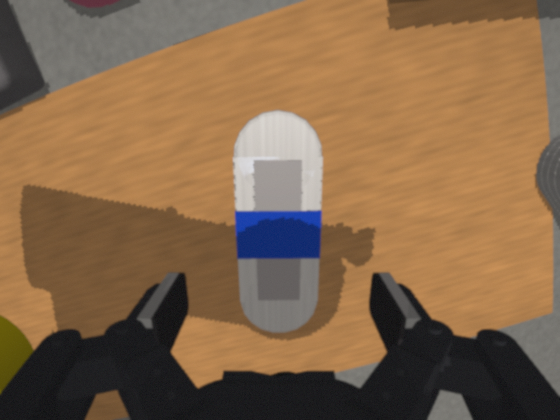

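View pics/s3.png

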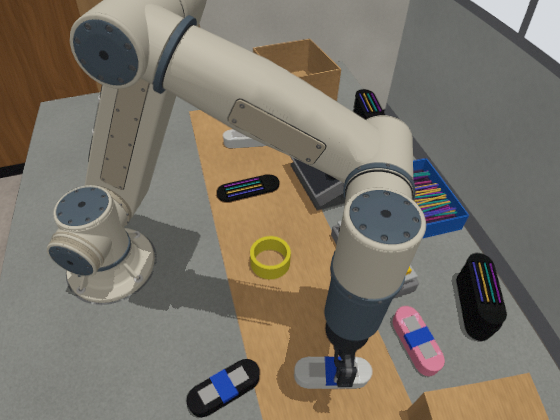

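send_rows(moves="0.5 0.8 20 0 0; 0.5 0.8 40 0 0; 0.5 0.8 50 0 0; 0.5 0.8 53 0 0; 0.5 0.8 53 0 0.3; 0.5 0.8 53 0 1; 0.5 0.8 53 0 1; 0.5 0.8 53 0 1", force=50)

```text
time: 3.45
tcp_pos: [0.4474, -0.405, 0.0085]
tcp_rot: [3.111, -0.437, 0.001]
force: [-0.4, 0.4, -0.1]
width: 0.146
```

Run:
```python
from h import *
s=bot.observe();print(s["time"],s["tcp_pos"],s["tcp_rot"],s["force"],s["width"])
```

```text
3.45 [ 0.4474043  -0.40496239  0.0084831 ] [ 3.11080092e+00 -4.37111307e-01  7.26916069e-04] [-0.35275268  0.39182428 -0.06757384] 0.14619150671758485
```

Run:
```python
from h import *
snap("wrist","w4");snap("side","s4");crop("s4" if 0 else "s4",270,320,130,95,6,"c5")
s=bot.observe();print(s["time"],s["tcp_pos"],s["force"],s["width"])
```

```text
3.55 [ 0.44730581 -0.40488658  0.00830201] [ 0.03839094 -0.50494561  1.44496376] 0.0025506925605581227
```

View pics/w4.png

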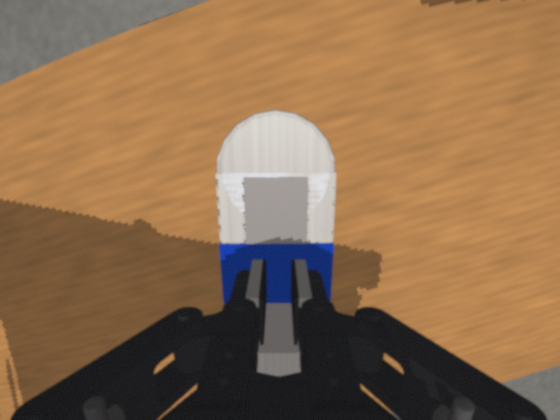

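View pics/c5.png

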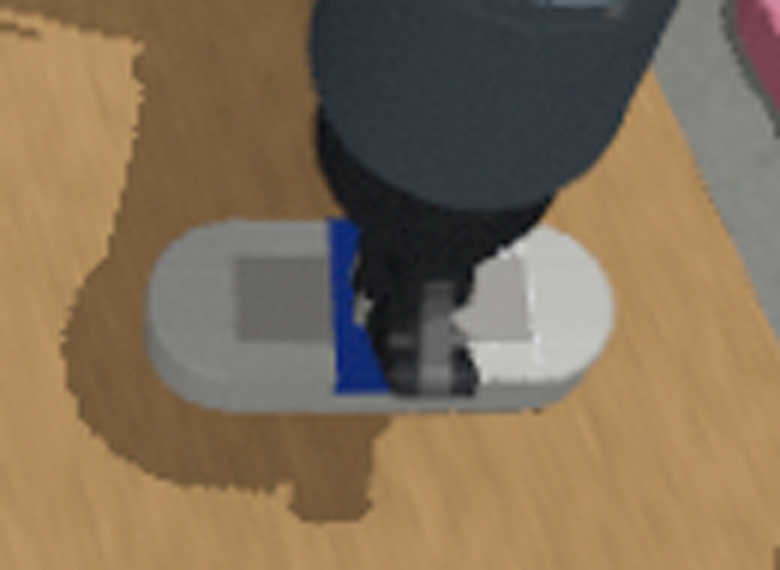

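Run:
```python
from h import *
np.set_printoptions(precision=4,suppress=True)
W=ld("w4")
s=bot.observe();T=s["tcp_pos"]
print("tcp px",proj(W,[T,T+[0,0,.03],T+[0,0,.05]]))
print(onplane(W,[(276,111),(217,173),(335,173)],.036))
S=ld("s4");print("side tcp",proj(S,[T,T+[0,0,.04]]),(proj(S,[T,T+[0,0,.04]])-[270,320])*6)
C=proj(W,[[.447,-.404,.036]]);print(C)
im=W["c"].copy()
```

```text
tcp px [[276.6602 252.4557]
 [276.4361 277.2944]
 [276.2384 299.3199]]
[[ 0.5241 -0.4268  0.036 ]
 [ 0.5053 -0.3931  0.036 ]
 [ 0.4903 -0.4454  0.036 ]]
side tcp [[331.6306 375.0658]
 [334.0878 368.1713]] [[369.7838 330.3947]
 [384.527  289.0279]]
[[274.9547 276.0216]]
```

Run:
```python
from h import *
np.set_printoptions(precision=1,suppress=True)
snap("wrist","w5");snap("side","s5");snap("scene","sc5")
crop("w5",150,200,260,200,3,"c6");crop("s5",270,320,130,95,6,"c7");crop("sc5",120,260,130,130,4.5,"c8")
s=bot.observe();print(s["time"],s["tcp_pos"],s["force"],s["width"])
M=np.linalg.inv(np.array(bot.get_image("wrist")["mount"]))
W=ld("w5");W["V"]=M
for z in (0,-.013,-.03,-.04,-.05):
  print(z,proj(W,[[x,y,z] for x in(-.011,.011) for y in (-.0425,0,.0425)]).reshape(2,3,2).tolist())
```

```text
3.7 [ 0.4 -0.4  0. ] [-0.6  0.3 -0.5] -0.002195123846345208
0 [[[206.53345702466976, 268.89455067252356], [276.76134355269477, 269.07400271218154], [346.9890247875684, 268.87311665410107]], [[203.82714833891055, 235.01609468251718], [276.7104099565133, 235.08508835080914], [349.59431299073776, 234.99959327539034]]]
-0.013 [[[201.70344966345738, 279.5619057449608], [276.6781032890019, 279.810447935292], [351.654719560147, 279.5385062724572]], [[198.57204553985906, 243.7467447391012], [276.61928749208647, 243.8638173872149], [354.6697400376783, 243.728228338515]]]
-0.03 [[[194.33967080900646, 295.8664526445903], [276.55103431292014, 296.2478551835987], [358.76890491217335, 295.840905121504]], [[190.48732931326782, 257.2088539629355], [276.47884370062815, 257.4230506606873], [362.47897265554195, 257.1878511905595]]]
-0.04 [[[189.32888470821376, 306.99044405664256], [276.46443874967844, 307.4836628721308], [363.61057868528826, 306.96419996877364]], [[184.93335573794786, 266.4787630799443], [276.3821602179865, 266.7780424789856], [367.8444569873141, 266.4566336669088]]]
-0.05 [[[183.70589061725514, 319.50286513815234], [276.3671184289229, 320.14483454954814], [369.04460509449603, 319.4767752943802]], [[178.64758724498472, 276.9920476540705], [276.2725140105298, 277.40796090457445], [373.9177602314894, 276.9693809395197]]]
```

View pics/c6.png

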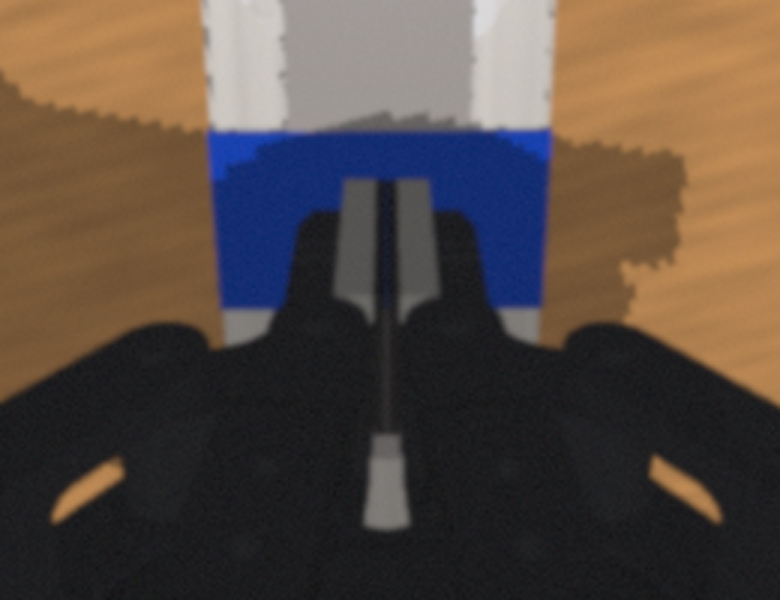

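View pics/c7.png

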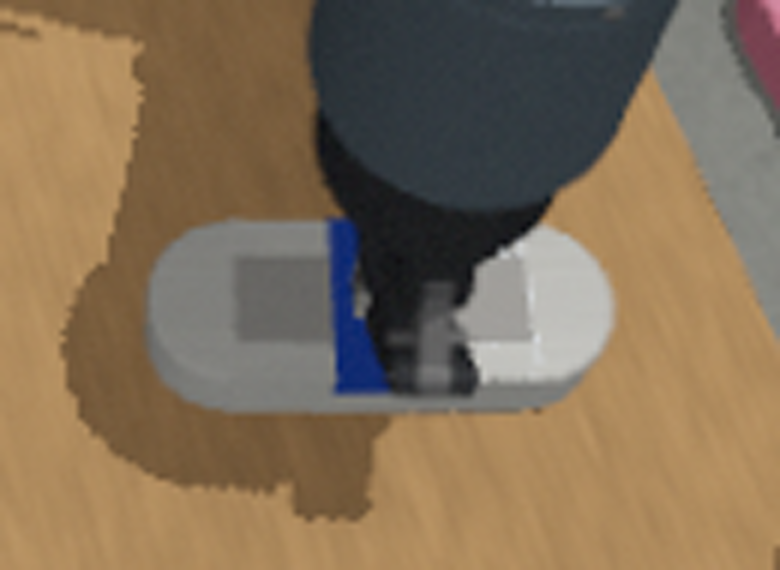

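View pics/c8.png

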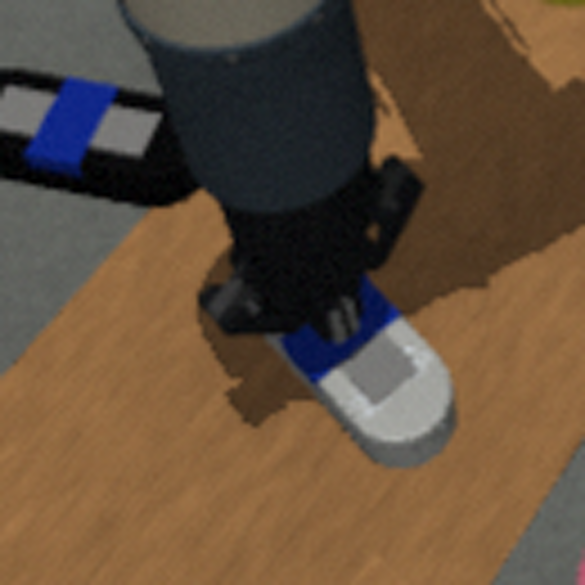

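Run:
```python
from h import *
np.set_printoptions(precision=1,suppress=True)
s=bot.observe();M=R.from_rotvec(s["tcp_rot"]).as_matrix();T=s["tcp_pos"]
for tag,o,k in(("s5",(270,320),6),("sc5",(120,260),4.5)):
  for z in(0,-.02,-.03,-.04,-.05):
    P=T+np.array([[x,y,z] for x in(-.011,.011) for y in(-.009,.009)])@M.T
    print(tag,z,((proj(ld(tag),P)-o)*k).round(0).tolist())
```

```text
s5 0 [[337.0, 305.0], [339.0, 356.0], [399.0, 306.0], [403.0, 356.0]]
s5 -0.02 [[343.0, 284.0], [346.0, 336.0], [407.0, 285.0], [411.0, 336.0]]
s5 -0.03 [[347.0, 274.0], [350.0, 325.0], [411.0, 274.0], [415.0, 326.0]]
s5 -0.04 [[350.0, 263.0], [353.0, 315.0], [415.0, 264.0], [419.0, 316.0]]
s5 -0.05 [[354.0, 252.0], [357.0, 304.0], [419.0, 253.0], [423.0, 305.0]]
sc5 0 [[346.0, 328.0], [320.0, 349.0], [370.0, 354.0], [343.0, 375.0]]
sc5 -0.02 [[341.0, 310.0], [314.0, 331.0], [365.0, 337.0], [338.0, 358.0]]
sc5 -0.03 [[338.0, 301.0], [311.0, 322.0], [362.0, 328.0], [335.0, 349.0]]
sc5 -0.04 [[336.0, 292.0], [309.0, 313.0], [360.0, 319.0], [333.0, 340.0]]
sc5 -0.05 [[333.0, 283.0], [306.0, 304.0], [357.0, 310.0], [330.0, 331.0]]
```

send_rows(moves="0 0 0 0 0; 0 0 0 0 0; 0 0 0 0 0; 0 0 0 0 0; 0 0 10 0 0; 0 0 20 0 0; 0 0 30 0 0; 0 0 38 0 0")

```text
time: 4.75
tcp_pos: [0.4469, -0.4047, -0.0309]
tcp_rot: [-3.111, 0.437, 0.002]
force: [-0.7, 0.0, 1.0]
width: 0.998
```

Run:
```python
from h import *
s=bot.observe();print(s["time"],s["tcp_pos"],s["force"],s["width"])
snap("wrist","w6")
```

```text
4.75 [ 0.44690202 -0.40467456 -0.03090702] [-0.69552252  0.00773037  1.01141472] 0.9983854934609383
```

View pics/w6.png

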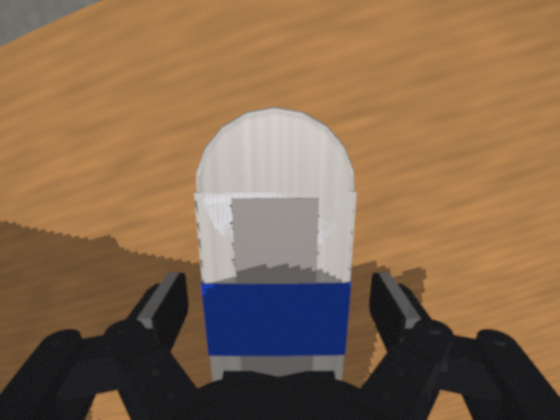

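send_rows(moves="0 0 0 0 1; 0 0 0 0 1; 0 0 0 0 1; 0 0 0 0 1; 0 0 -5 0 1; 0 0 -20 0 1; 0 0 -40 0 1; 0 0 -60 0 1", force=50)

```text
time: 5.8
tcp_pos: [0.4472, -0.4049, 0.0315]
tcp_rot: [3.111, -0.437, 0.0]
force: [0.5, 0.2, -1.8]
width: 0.648
```

Run:
```python
from h import *
s=bot.observe();print(s["time"],s["tcp_pos"],s["force"],s["width"])
snap("wrist","w7");snap("side","s7")
```

```text
5.8 [ 0.4471744  -0.40491826  0.03152489] [ 0.51213176  0.24700745 -1.77422419] 0.6475841728539262
```

View pics/w7.png

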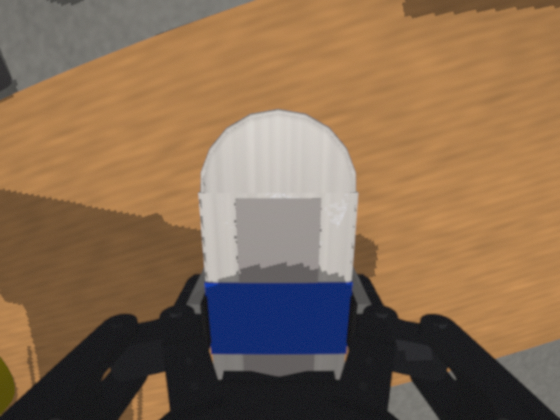

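View pics/s7.png

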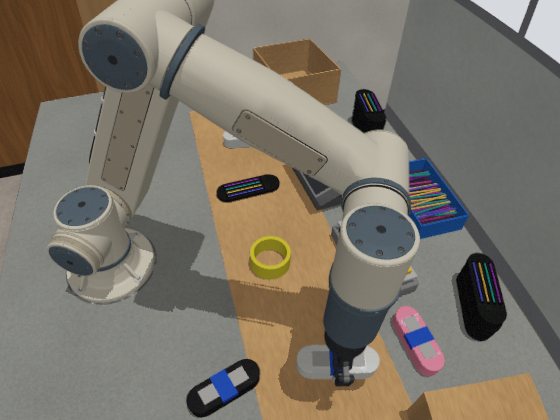

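Run:
```python
from h import *
s=bot.observe();plan([.645,-.1557,.13],4.0,s)
```

```text
shift [ 120.1 -294.6  -96.5] spin 70.0 (jaw yaw now -106.0 ) t 5.9
```

send_rows(moves="0 0 -35 0 1; 5 -12 -75 4 1; 20 -49 -97 13 1; 38 -93 -97 23 1; 57 -140 -97 33 1; 76 -187 -97 43 1; 95 -233 -97 53 1; 110 -270 -97 62 1")

```text
time: 6.9
tcp_pos: [0.628, -0.1737, 0.1263]
tcp_rot: [2.437, -1.983, -0.002]
force: [0.6, 0.9, -2.4]
width: 0.649
```

Run:
```python
from h import *
s=bot.observe();print(s["time"],s["tcp_pos"],s["tcp_rot"],s["force"],s["width"])
snap("wrist","w8");snap("scene","sc8");snap("side","s8")
plan([.645,-.1557,.13],4.0)
```

```text
6.9 [ 0.62796218 -0.17372426  0.12625396] [ 2.43655534e+00 -1.98250889e+00 -2.19311135e-03] [ 0.6020758   0.86880618 -2.42374792] 0.6489905859638836
 shift [-13.9 -20.6  -4.3] spin 8.2 (jaw yaw now -167.8 ) t 7.05
```

View pics/w8.png

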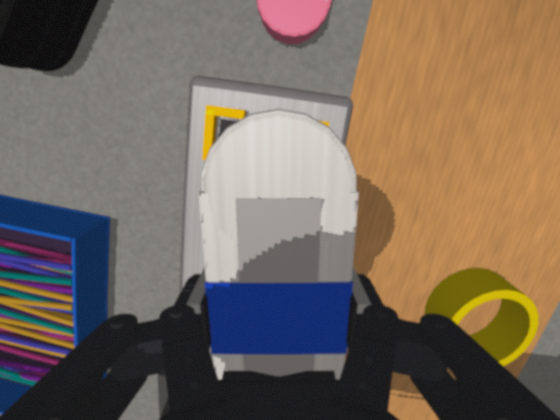

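View pics/s8.png

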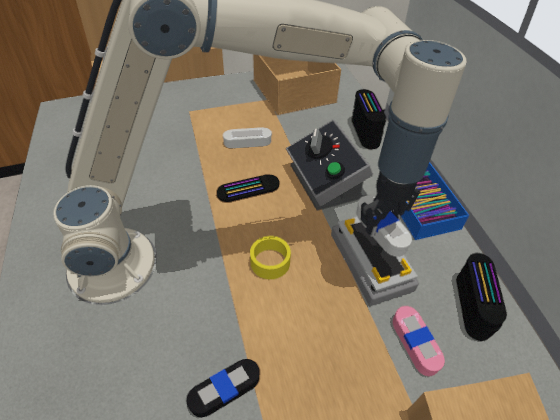

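send_rows(moves="-5 -7 0 3 1; -10 -14 0 6 1; -15.5 -20.6 10 8 1; -15.5 -20.6 25 8 1; -15.5 -20.6 45 8 1; -15.5 -20.6 60 8 1; -15.5 -20.6 65 8 1; -15.5 -20.6 65 8 1")

```text
time: 8.05
tcp_pos: [0.6442, -0.1565, 0.0621]
tcp_rot: [2.298, -2.142, -0.0]
force: [0.5, -0.3, -2.4]
width: 0.646
```

Run:
```python
from h import *
s=bot.observe();print(s["time"],s["tcp_pos"],s["tcp_rot"],s["force"],s["width"]);plan([.645,-.1557,.034],4.0,s)
snap("wrist","w9");snap("scene","sc9");snap("side","s9")
s=bot.observe();print(s["time"],s["tcp_pos"],s["tcp_rot"],s["force"],s["width"]);plan([.645,-.1557,.034],4.0,s)
crop("s9",320,170,110,140,4.2,"c9");crop("sc9",260,230,110,120,5,"c10")
```

```text
8.05 [ 0.64421009 -0.1564932   0.0621159 ] [ 2.29756192e+00 -2.14211256e+00 -1.12712387e-04] [ 0.4681828  -0.27247023 -2.37809358] 0.6458479039194813
 shift [-0.7 -0.9 28.1] spin 0.0 (jaw yaw now -176.0 ) t 8.05
8.2 [ 0.64490686 -0.15640439  0.06312279] [-2.29717873e+00  2.14173845e+00 -2.19208805e-03] [ 0.03265541  0.03489318 -2.24230606] 0.6497131576267994
 shift [-0.7 -0.1 29.1] spin 0.0 (jaw yaw now -176.0 ) t 8.2
```

View pics/w9.png

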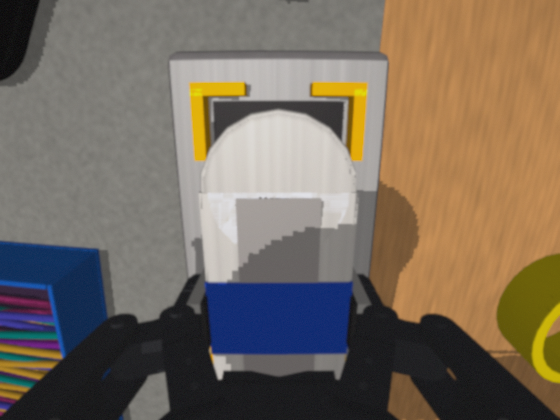

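View pics/c9.png

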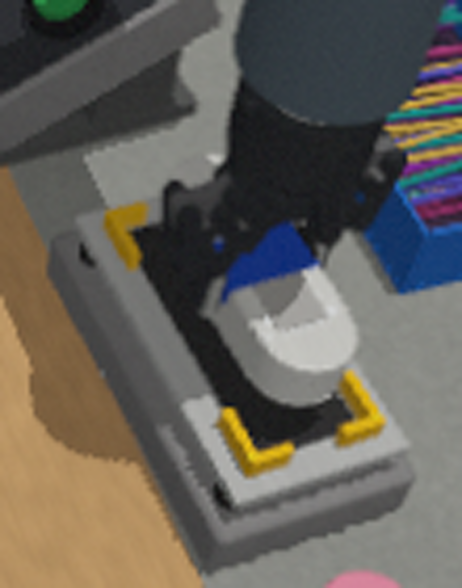

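View pics/c10.png

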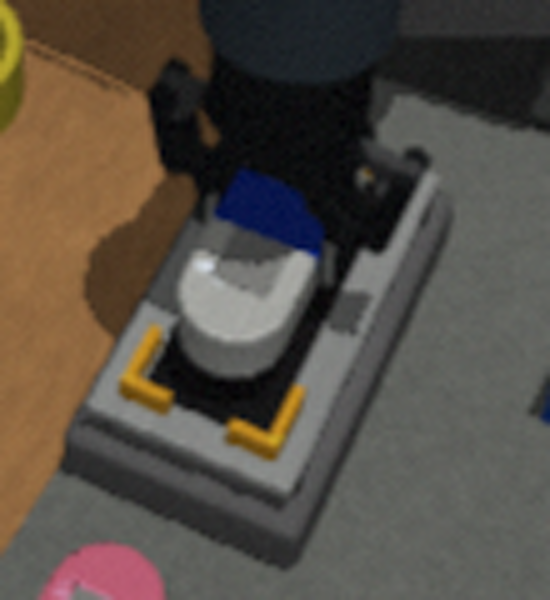

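Run:
```python
from h import *
np.set_printoptions(precision=4,suppress=True)
W=ld("w9")
p=onplane(W,[(191,83),(367,83),(209,97),(350,97)],.076);print(p)
q=onplane(W,[(278,110.5)],.0621+.030+.036);print(q)
yaw=np.radians(4);ex=np.array([np.cos(yaw),np.sin(yaw),0]);ey=np.array([-ex[1],ex[0],0]);c=np.array([.645,-.1557,0])
for a in (p,q): print(((a-c)@np.array([ex,ey]).T)*1000)
```

```text
[[ 0.692  -0.2466  0.076 ]
 [ 0.6095 -0.2524  0.076 ]
 [ 0.6834 -0.2408  0.076 ]
 [ 0.6168 -0.2455  0.076 ]]
[[ 0.6502 -0.2363  0.1281]]
[[ 40.5087 -93.9502]
 [-42.1269 -93.9913]
 [ 32.3292 -87.5436]
 [-34.4368 -87.5829]]
[[ -0.429  -80.7651]]
```

send_rows(moves="-0.7 -0.5 10 0 1; -0.7 -0.5 18 0 1; -0.7 -0.5 23 0 1; -0.7 -0.5 26 0 1; -0.7 -0.5 28 0 1; -0.7 -0.5 29 0 1; -0.7 -0.5 30 0 1; -0.7 -0.5 30 0 1")

```text
time: 9.2
tcp_pos: [0.645, -0.1555, 0.0327]
tcp_rot: [-2.298, 2.142, -0.001]
force: [-0.9, 0.6, 0.3]
width: 0.648
```

Run:
```python
from h import *
s=bot.observe();print(s["time"],s["tcp_pos"],s["force"],s["width"],s["ft_torque"])
```

```text
9.2 [ 0.64498755 -0.15553669  0.0327485 ] [-0.86618642  0.55230593  0.32262811] 0.6480031468602702 [0.14773571 0.44757508 0.02723942]
```

send_rows(moves="0 0 0.3 0 0.6; 0 0 0.3 0 0.3; 0 0 0.3 0 0; 0 0 0.3 0 0; 0 0 0.3 0 0; 0 0 -5 0 0; 0 0 -25 0 0; 0 0 -50 0 0")

```text
time: 10.2
tcp_pos: [0.6445, -0.1555, 0.0826]
tcp_rot: [2.297, -2.142, -0.001]
force: [0.5, -0.6, -0.4]
width: 1.004
```

Run:
```python
from h import *
s=bot.observe();print(s["time"],s["tcp_pos"],s["force"],s["width"])
snap("wrist","w10");snap("side","s10");snap("scene","sc10");crop("s10",280,110,130,190,3.1,"c11");crop("w10",0,0,560,420,1.4,"c12")
```

```text
10.2 [ 0.64448464 -0.15549568  0.08261476] [ 0.49051385 -0.56027177 -0.41915522] 1.0035704603862603
```

View pics/c12.png

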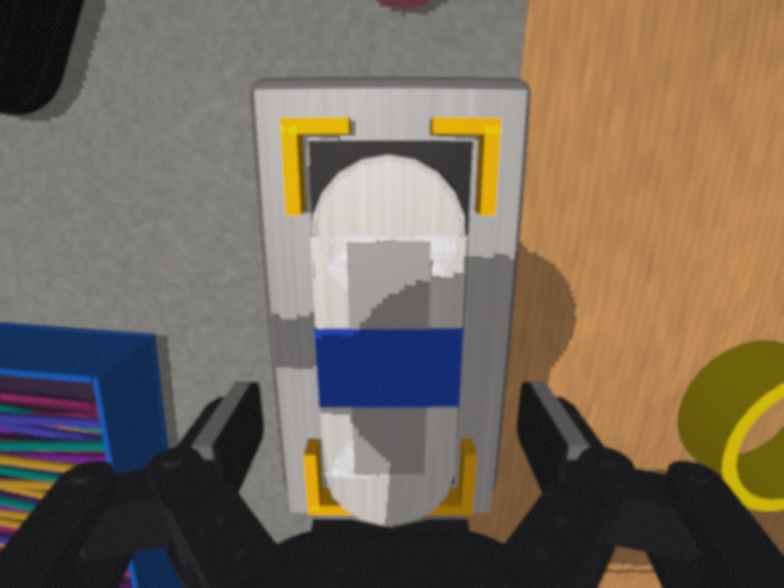

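View pics/c11.png

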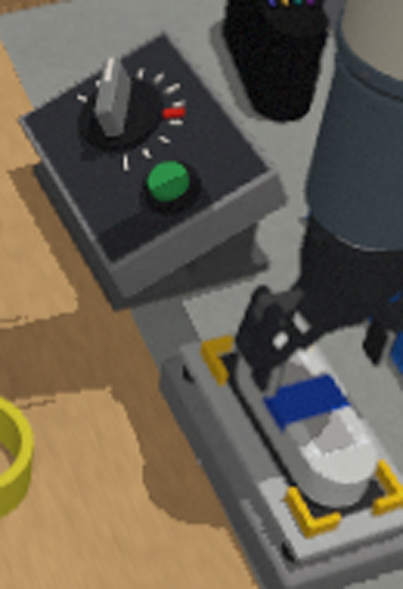

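Run:
```python
from h import *
crop("s10",280,115,100,90,7,"c13");crop("sc10",310,165,90,80,8,"c14")
```

```text
(no output)
```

View pics/c13.png

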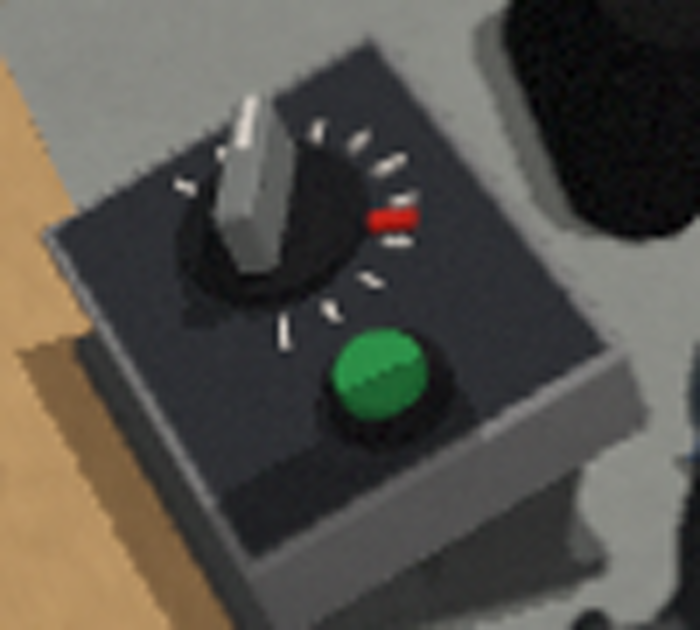

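View pics/c14.png

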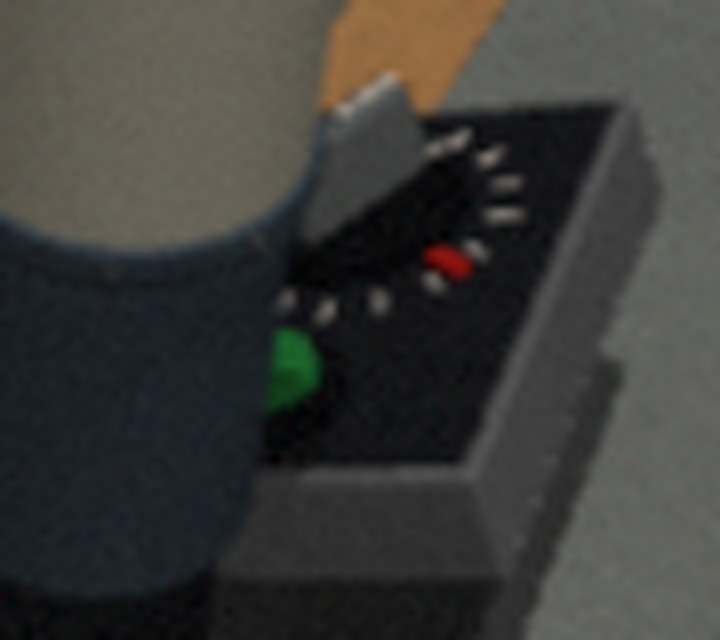

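```bash
cat > fit.py <<'E'
from h import *
from scipy.optimize import least_squares
np.set_printoptions(precision=4,suppress=True)
a=np.radians(25)
def frame(p):
    x,y,w=p;c,s=np.cos(w),np.sin(w)
    Z=np.array([[c,-s,0],[s,c,0],[0,0,1]])
    # face axes: up-slope u, y, normal n
    u=Z@[np.cos(a),0,np.sin(a)]; v=Z@[0,1,0]; n=Z@[-np.sin(a),0,np.cos(a)]
    return np.array([x,y,.105]),u,v,n
def pt(p,U,Vv,N):
    o,u,v,n=frame(p); return o+U*u+Vv*v+N*n
obs=[]
def add(tag,o,k,items):
    for (px,f) in items: obs.append((tag,np.array(px)/k+np.array(o)-.5+.5/k,f))
h=(.085,.11)
add("s10",(280,115),7,[((47,233),(-.085,.11,0)),((370,40),(.085,.11,0)),((612,350),(.085,-.11,0)),((250,560),(-.085,-.11,0))])
add("sc10",(310,165),8,[((625,105),(.085,.11,0)),((470,468),(.085,-.11,0))])
add("scene1",(260,165),3.3,[((188,198),(-.085,-.11,0))])
D={t:ld(t) for t in("s10","sc10","scene1")}
def res(p): return np.concatenate([proj(D[t],pt(p,*f))[0]-px for t,px,f in obs])
if __name__=="__main__":
    r=least_squares(res,[.62,.1,0.2]);p=r.x;print(p,np.degrees(p[2]));print(r.fun.reshape(-1,2))
    np.save("con.npy",p)
    K0=pt(p,0,.035,0);print("knob base",K0,"grip",pt(p,0,.035,.036),"btn",pt(p,0,-.07,0))
    o,u,v,n=frame(p)
    def ang(px,N,tag="s10",oo=(280,115),k=7):
        X=onpl(D[tag],np.array(px)/k+np.array(oo)-.5+.5/k,K0+N*n,n)-K0
        U,V=X@u,X@v
        print(px,"r",np.hypot(U,V).round(4),"ang",np.arctan2(U,V).round(3),X@u.T,X@v)
    E=True
    print("marker");ang((368,222),.004);ang((418,216),.004);ang((425,255),.004,"sc10",(310,165),8);ang((468,265),.004,"sc10",(310,165),8)
    print("bar top ends/pointer line");ang((253,97),.05);ang((242,148),.05);ang((293,140),.05);ang((222,215),.05);ang((265,220),.05)
    print(" sc");ang((390,78),.05,"sc10",(310,165),8);ang((340,110),.05,"sc10",(310,165),8)
    print("btn");
    for N in(.01,.015,.02): X=onpl(D["s10"],np.array([[381,372]])/7+[280,115],pt(p,0,0,N),n)-pt(p,0,0,0);print(N,X@u,X@v)
E
python3 fit.py
```

```text
[0.6148 0.1543 0.0964] 5.522861166957663
[[-1.7005 -0.5337]
 [ 0.8855 -2.2272]
 [ 2.446  -0.0629]
 [-1.0429  2.5775]
 [ 1.5834 -2.1925]
 [ 0.5883  0.6019]
 [-2.0906 -0.5657]]
knob base [0.6114 0.1892 0.105 ] grip [0.5963 0.1877 0.1376] btn [0.6216 0.0847 0.105 ]
marker
(368, 222) r [0.0403] ang [2.218] [0.0321] [-0.0243]
(418, 216) r [0.0611] ang [2.188] [0.0499] [-0.0354]
(425, 255) r [0.0423] ang [2.3] [0.0316] [-0.0282]
(468, 265) r [0.0618] ang [2.18] [0.0507] [-0.0353]
bar top ends/pointer line
(253, 97) r [0.0303] ang [0.625] [0.0177] [0.0246]
(242, 148) r [0.0038] ang [0.677] [0.0024] [0.0029]
(293, 140) r [0.0222] ang [1.933] [0.0207] [-0.0079]
(222, 215) r [0.03] ang [-2.452] [-0.0191] [-0.0232]
(265, 220) r [0.038] ang [-2.975] [-0.0063] [-0.0374]
 sc
(390, 78) r [0.0268] ang [0.623] [0.0157] [0.0218]
(340, 110) r [0.0037] ang [0.399] [0.0014] [0.0034]
btn
0.01 [0.0019] [-0.0676]
0.015 [0.0014] [-0.0717]
0.02 [0.0008] [-0.0758]
```

```bash
cat > kn.py <<'E'
from fit import *
p=np.load("con.npy"); LT=.033
def kp(th,r,off,N=.028):
    """tip centre world, TCP target & tool-x yaw for push at knob angle th"""
    o,u,v,n=frame(p); d=np.sin(th)*u+np.cos(th)*v; t=np.cos(th)*u-np.sin(th)*v
    X=pt(p,0,.035,N)+r*d-off*t; 
    yx=np.degrees(np.arctan2(t[1],t[0]))
    return X-[0,0,LT],yx
def go(th,r,off,N=.028,dz=0,s=None):
    X,yx=kp(th,r,off,N); X=X+[0,0,dz]; s=s or bot.observe(); M=R.from_rotvec(s["tcp_rot"]).as_matrix()
    y=np.degrees(np.arctan2(M[1,0],M[0,0])); dy=(yx-y+180)%360-180
    print(f"th {th:.2f} tcp {X.round(4)} shift {(M.T@(X-s['tcp_pos'])*1000).round(1)} spin {-dy:.1f}")
E
python3 - <<'E'
from kn import *
s=bot.observe();print(s["qpos"])
go(.63,.020,.042,dz=.07,s=s)
E
```

```text
[-0.0017  0.5289  0.2213  0.0004 -1.2592  0.0715]
th 0.63 tcp [0.5757 0.2268 0.158 ] shift [-386.4   43.1  -74.2] spin -52.7
```

send_rows(moves="0 0 -40 0 0; -35 4 -80 0 0; -95 10 -84 -8 0.5; -155 17 -84 -17 1; -215 24 -84 -26 1; -275 31 -84 -35 1; -335 38 -84 -44 1; -386 43 -84 -53 1", force=40)

```text
time: 11.35
tcp_pos: [0.5738, 0.2286, 0.1655]
tcp_rot: [3.014, -0.883, -0.001]
force: [0.9, 0.2, 0.3]
width: 0.001
```

send_rows(moves="0 0 0 0 1; 0 0 0 0 1; 0 0 0 0 1; 0 0 0 0 1; 0 0 0 0 1; 0 0 0 0 1; 0 0 0 0 1; 0 0 0 0 1")

```text
time: 12.35
tcp_pos: [0.575, 0.2266, 0.1662]
tcp_rot: [-3.012, 0.892, -0.0]
force: [-0.1, 0.1, 0.4]
width: 0.001
```

Run:
```python
from h import *
s=bot.observe();print(s["time"],s["tcp_pos"],s["tcp_rot"],s["force"],s["width"],s["qpos"])
snap("wrist","w11");snap("side","s11");snap("scene","sc11");crop("w11",0,0,560,420,1.4,"c15");
```

```text
12.35 [0.57495798 0.22659612 0.16619617] [-3.01218187e+00  8.92282612e-01 -8.75390186e-06] [-0.11465553  0.13963203  0.3785155 ] 0.001392542401558235 [ 6.27921714e-01  4.01698781e-01  2.28547228e-01 -1.48549098e-05
 -1.39761657e+00  3.66897952e-01]
```

View pics/c15.png

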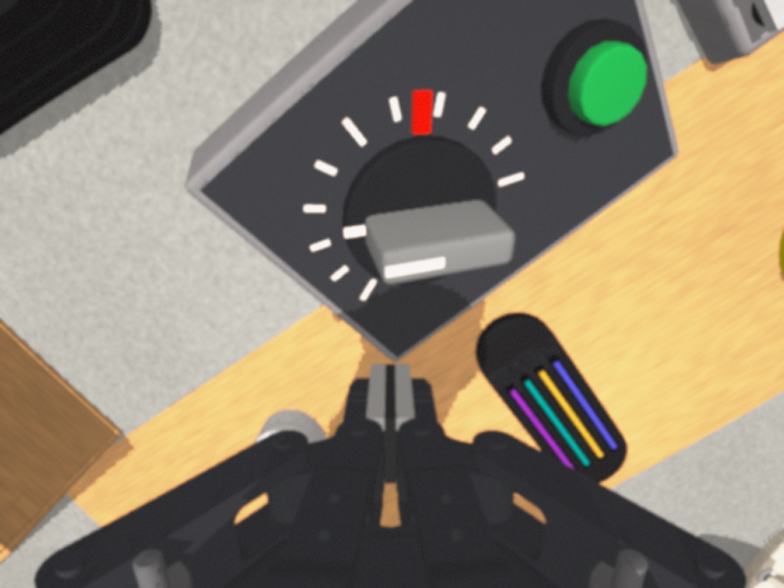

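View pics/s11.png

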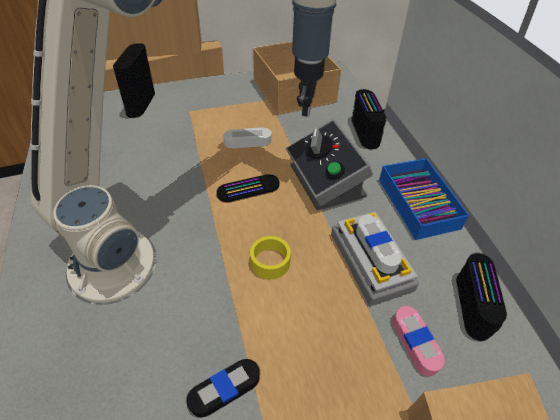

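View pics/sc11.png

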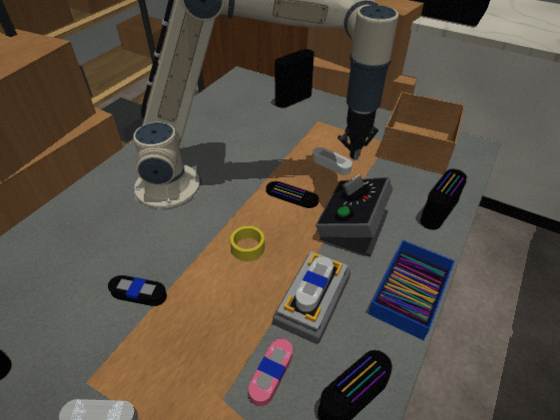

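Run:
```python
import fit
from fit import *
D["w11"]=ld("w11")
add("w11",(0,0),1.4,[((397,358),(-.085,.11,0)),((675,153),(-.085,-.11,0)),((192,186),(.085,.11,0))])
r=least_squares(res,[.62,.1,0.2]);p=r.x;print(p,np.degrees(p[2]));print(r.fun.reshape(-1,2))
# scale-free fit
def res2(q):
    return np.concatenate([proj(D[t],pt(q[:3],f[0]*q[3],f[1]*q[3],0))[0]-px for t,px,f in obs])
r=least_squares(res2,[.62,.1,.2,1]);print(r.x);print(r.fun.reshape(-1,2));p=r.x[:3]
np.save("con.npy",p)
K0=pt(p,0,.035,0);o,u,v,n=frame(p);print(K0)
def loc(px,N,tag="w11",k=1.4,oo=(0,0)):
    X=onpl(D[tag],np.array([px])/k+np.array(oo)-.5+.5/k,K0+N*n,n)[0]-K0
    U,V=X@u,X@v;print(px,N,"U,V mm",round(U*1e3,1),round(V*1e3,1),"r",round(np.hypot(U,V)*1e3,1),"ang",round(np.arctan2(U,V),3))
loc((422,133),.004);loc((422,90),.004)
for N in(.004,.012):loc((343,232),N);loc((366,231),N)
print("top");
for q in((383,272),(447,262),(380,252),(513,236),(513,250),(386,283)):loc(q,.05)
print("button (expect 0,-105)")
for N in(.012,.016,.02):loc((612,83),N)
```

```text
[0.6155 0.1482 0.0968] 5.548237181829281
[[-0.9464  0.7159]
 [ 1.7951 -1.0779]
 [ 3.6228  1.4042]
 [-0.0549  4.1643]
 [ 1.081  -0.9855]
 [-0.0121  2.1351]
 [-2.8274  0.8656]
 [ 0.1495  4.709 ]
 [ 7.8739  0.3443]
 [-6.8772  0.1206]]
[0.6165 0.1504 0.0998 0.954 ]
[[ 0.8391  0.6172]
 [ 1.3421  0.0553]
 [ 1.4883  0.2642]
 [ 0.6724  1.4987]
 [-0.097  -0.2755]
 [-0.052   0.4981]
 [-0.3226 -0.5668]
 [-0.1078  0.1354]
 [-0.6181  0.4361]
 [ 0.2893  0.4323]]
[0.613  0.1852 0.105 ]
(422, 133) 0.004 U,V mm 31.9 -23.8 r 39.8 ang 2.211
(422, 90) 0.004 U,V mm 47.6 -34.2 r 58.6 ang 2.193
(343, 232) 0.004 U,V mm 18.1 35.3 r 39.6 ang 0.473
(366, 231) 0.004 U,V mm 10.2 26.4 r 28.3 ang 0.368
(343, 232) 0.012 U,V mm 22.4 33.6 r 40.4 ang 0.587
(366, 231) 0.012 U,V mm 14.8 25.2 r 29.2 ang 0.533
top
(383, 272) 0.05 U,V mm 16.4 25.7 r 30.5 ang 0.568
(447, 262) 0.05 U,V mm -0.3 2.5 r 2.5 ang -0.127
(380, 252) 0.05 U,V mm 25.2 20.8 r 32.6 ang 0.88
(513, 236) 0.05 U,V mm -11.3 -27.0 r 29.2 ang -2.746
(513, 250) 0.05 U,V mm -18.0 -23.7 r 29.8 ang -2.492
(386, 283) 0.05 U,V mm 10.9 28.1 r 30.2 ang 0.369
button (expect 0,-105)
(612, 83) 0.012 U,V mm -5.6 -109.8 r 110.0 ang -3.091
(612, 83) 0.016 U,V mm -2.9 -107.6 r 107.7 ang -3.115
(612, 83) 0.02 U,V mm -0.1 -105.4 r 105.4 ang -3.141
```

Run:
```python
from kn import *
s=bot.observe()
go(.6,.020,.042,dz=.0,s=s)
for th,off in((.6,.034),(.7,.030),(.8,.028),(.95,.027),(1.1,.026)): go(th,.020,off,s=s)
```

```text
th 0.60 tcp [0.5761 0.222  0.0875] shift [ 3.5  3.2 78.7] spin -1.7
th 0.60 tcp [0.5826 0.2181 0.0903] shift [11.   3.  75.9] spin -1.7
th 0.70 tcp [0.5887 0.2176 0.0931] shift [16.5  0.1 73.1] spin 4.2
th 0.80 tcp [0.5932 0.2174 0.0952] shift [20.3 -2.2 71. ] spin 9.9
th 0.95 tcp [0.5984 0.2175 0.0976] shift [24.6 -5.2 68.6] spin 18.3
th 1.10 tcp [0.6035 0.2167 0.0999] shift [29.3 -7.2 66.3] spin 26.5
```

send_rows(moves="3.5 3 25 -1.7 1; 3.5 3 50 -1.7 1; 3.5 3 70 -1.7 1; 3.5 3 78.5 -1.7 1; 3.5 3 78.5 -1.7 1; 7 3 77 -1.7 1; 11 3 76 -1.7 1; 11 3 76 -1.7 1")

```text
time: 13.5
tcp_pos: [0.5832, 0.218, 0.0908]
tcp_rot: [-3.024, 0.848, -0.001]
force: [-0.1, 0.3, 0.2]
width: 0.001
```

Run:
```python
from kn import *
s=bot.observe();print(s["time"],s["tcp_pos"],s["force"],s["width"])
snap("wrist","w12");snap("side","s12");crop("s12",280,80,110,120,5,"c16")
s=bot.observe();print(s["tcp_pos"],s["force"])
for th,off in((.6,.034),(.7,.030),(.8,.028),(.95,.027),(1.1,.026),(1.25,.026),(1.4,.025)): go(th,.020,off,s=s)
```

```text
13.5 [0.5832 0.218  0.0908] [-0.0597  0.2677  0.1994] 0.000700090207160458
[0.5827 0.2181 0.0904] [0.3206 0.1013 0.3994]
th 0.60 tcp [0.5826 0.2181 0.0903] shift [-0.1  0.1  0.1] spin 0.0
th 0.70 tcp [0.5887 0.2176 0.0931] shift [ 5.4 -2.7 -2.7] spin 5.9
th 0.80 tcp [0.5932 0.2174 0.0952] shift [ 9.3 -4.9 -4.8] spin 11.6
th 0.95 tcp [0.5984 0.2175 0.0976] shift [13.7 -7.7 -7.2] spin 20.0
th 1.10 tcp [0.6035 0.2167 0.0999] shift [18.5 -9.6 -9.5] spin 28.2
th 1.25 tcp [0.6079 0.2158 0.1019] shift [ 22.6 -11.2 -11.5] spin 36.2
th 1.40 tcp [0.6124 0.2133 0.1039] shift [ 27.8 -11.4 -13.5] spin 44.1
```

View pics/w12.png

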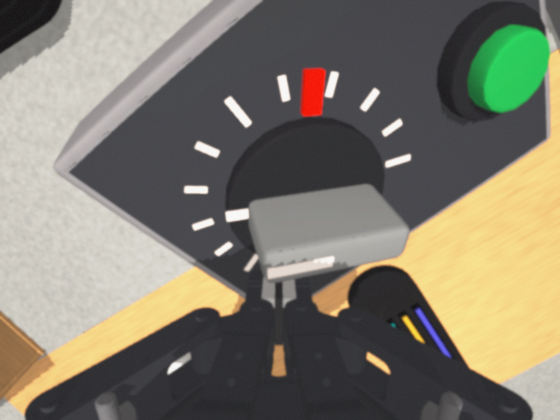

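View pics/c16.png

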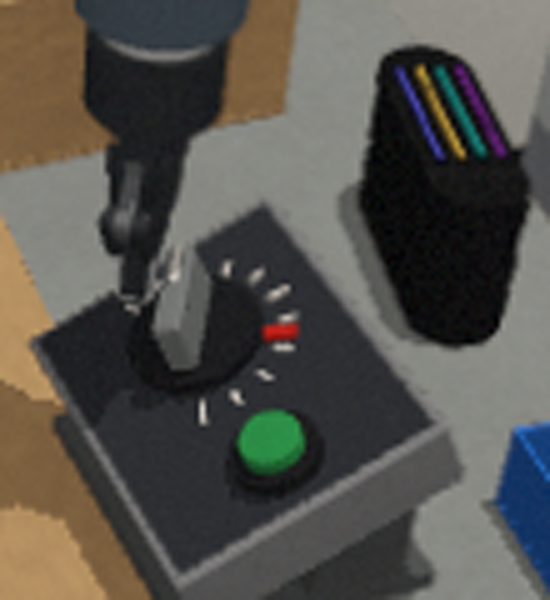

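Run:
```python
from kn import *
s=bot.observe();print(s["tcp_pos"],s["force"])
for th,off in((.6,.034),(.7,.030),(.8,.028),(.93,.027),(1.06,.026),(1.19,.026),(1.32,.025),(1.42,.025)): go(th,.015,off,s=s)
```

```text
[0.5827 0.2181 0.0904] [0.3206 0.1013 0.3994]
th 0.60 tcp [0.5804 0.2137 0.0891] shift [0.3 4.9 1.3] spin 0.0
th 0.70 tcp [0.5862 0.2135 0.0918] shift [ 5.3  2.1 -1.4] spin 5.9
th 0.80 tcp [0.5903 0.2136 0.0937] shift [ 8.8 -0.2 -3.3] spin 11.6
th 0.93 tcp [0.5945 0.2141 0.0956] shift [12.1 -2.8 -5.2] spin 18.9
th 1.06 tcp [0.5986 0.2139 0.0975] shift [15.7 -4.7 -7.1] spin 26.0
th 1.19 tcp [0.6021 0.214  0.0992] shift [18.7 -6.6 -8.8] spin 33.0
th 1.32 tcp [0.606  0.2126 0.1009] shift [ 22.7  -7.4 -10.5] spin 39.9
th 1.42 tcp [0.6085 0.2119 0.1021] shift [ 25.3  -8.2 -11.7] spin 45.1
```

send_rows(moves="0.3 4.5 1 0 1; 5.3 2 -1.5 6 1; 9 0 -3.5 12 1; 12 -3 -5 19 1; 15.5 -4.7 -7 26 1; 18.7 -6.6 -9 33 1; 22.7 -7.4 -10.5 40 1; 25.3 -8.2 -11.7 45 1")

```text
time: 14.6
tcp_pos: [0.6076, 0.2122, 0.1012]
tcp_rot: [2.467, -1.944, -0.003]
force: [-1.3, 2.1, -0.5]
width: 0.001
```

Run:
```python
from kn import *
s=bot.observe();print(s["time"],s["tcp_pos"],s["force"],s["ft_torque"])
snap("wrist","w13");snap("side","s13");crop("s13",280,80,110,120,5,"c17")
```

```text
14.6 [0.6076 0.2122 0.1012] [-1.3487  2.0634 -0.5484] [0.5638 0.4216 0.0359]
```

View pics/w13.png

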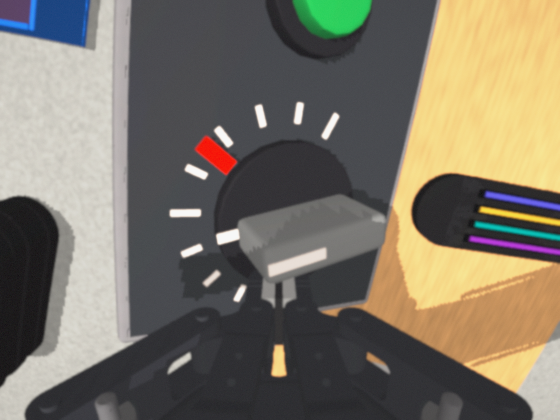

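View pics/c17.png

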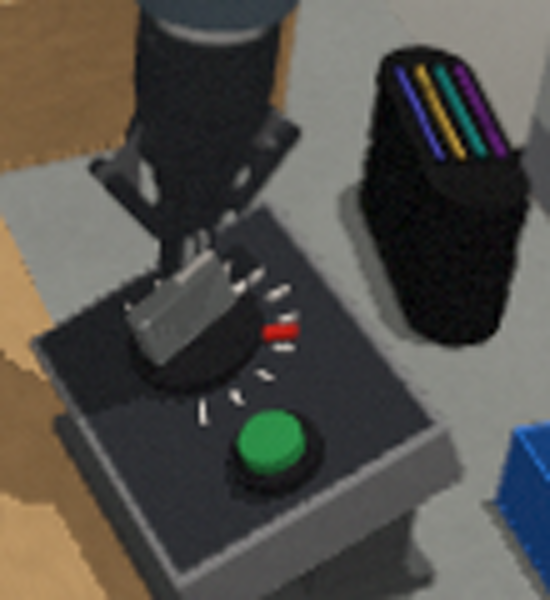

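```bash
cat >> kn.py <<'E'
def loc(tag,px,N,k=1,oo=(0,0)):
    o,u,v,n=frame(p);K0=pt(p,0,.035,0)
    X=onpl(ld(tag),np.array([px])/k+np.array(oo)-.5+.5/k,K0+N*n,n)[0]-K0
    U,V=X@u,X@v;print(px,N,"U,V mm",round(U*1e3,1),round(V*1e3,1),"r",round(np.hypot(U,V)*1e3,1),"ang",round(np.arctan2(U,V),3))
E
python3 - <<'E'
from kn import *
loc("w13",(218,239),.012);loc("w13",(268,270),.05);loc("w13",(326,255),.05);loc("w13",(230,167),.004)
s=bot.observe();print(s["tcp_pos"],s["force"])
for th,r,off in((1.42,.015,.025),(1.55,.015,.0245),(1.65,.016,.024),(1.75,.017,.024),(1.83,.017,.023),(1.9,.017,.0225),(1.97,.017,.022)): go(th,r,off,s=s)
E
```

```text
(218, 239) 0.012 U,V mm 37.7 10.1 r 39.0 ang 1.31
(268, 270) 0.05 U,V mm 28.0 7.3 r 29.0 ang 1.316
(326, 255) 0.05 U,V mm 1.8 2.8 r 3.3 ang 0.563
(230, 167) 0.004 U,V mm 32.4 -23.6 r 40.1 ang 2.2
[0.6079 0.212  0.1014] [-2.1728  0.6247 -0.753 ]
th 1.42 tcp [0.6085 0.2119 0.1021] shift [ 0.3 -0.5 -0.6] spin 0.1
th 1.55 tcp [0.6118 0.21   0.1035] shift [ 2.8 -3.3 -2.1] spin 6.9
th 1.65 tcp [0.6151 0.2082 0.1049] shift [ 5.4 -6.  -3.5] spin 12.1
th 1.75 tcp [0.6181 0.2064 0.1063] shift [ 7.8 -8.6 -4.8] spin 17.3
th 1.83 tcp [0.6196 0.2039 0.1068] shift [10.7 -9.4 -5.4] spin 21.5
th 1.90 tcp [0.6207 0.2019 0.1072] shift [ 12.9 -10.   -5.8] spin 25.2
th 1.97 tcp [0.6217 0.1998 0.1076] shift [ 15.1 -10.5  -6.2] spin 28.9
```

send_rows(moves="2.8 -3.3 -2 7 1; 5.4 -6 -3.5 12 1; 7.8 -8.6 -5 17 1; 10.7 -9.4 -5.5 21.5 1; 13 -10 -6 25 1; 15 -10.5 -6 29 1; 15 -10.5 -6 29 1; 15 -10.5 -6 29 1")

```text
time: 15.7
tcp_pos: [0.6222, 0.2001, 0.1079]
tcp_rot: [-1.909, 2.495, 0.0]
force: [0.6, 2.4, -1.2]
width: 0.003
```

Run:
```python
from kn import *
s=bot.observe();print(s["time"],s["tcp_pos"],s["force"],s["ft_torque"])
snap("wrist","w14");crop("w14",100,60,280,260,2.3,"c18")
s=bot.observe();print(s["tcp_pos"],s["force"])
for th,r,off in((1.97,.017,.022),(2.05,.017,.022),(2.13,.018,.022),(2.2,.018,.022),(2.27,.018,.022)): go(th,r,off,s=s)
```

```text
15.7 [0.6222 0.2001 0.1079] [ 0.6317  2.4318 -1.2178] [ 0.9103 -0.2639 -0.015 ]
[0.6222 0.2001 0.1079] [ 0.8523  2.4369 -1.8758]
th 1.97 tcp [0.6217 0.1998 0.1076] shift [0.4 0.4 0.3] spin 0.0
th 2.05 tcp [0.6228 0.198  0.108 ] shift [ 1.9 -1.2 -0.2] spin 4.3
th 2.13 tcp [0.6246 0.1955 0.1088] shift [ 3.8 -3.5 -0.9] spin 8.7
th 2.20 tcp [0.6253 0.1937 0.109 ] shift [ 5.4 -4.7 -1.1] spin 12.5
th 2.27 tcp [0.6259 0.1918 0.1092] shift [ 7.1 -5.8 -1.3] spin 16.4
```

View pics/c18.png

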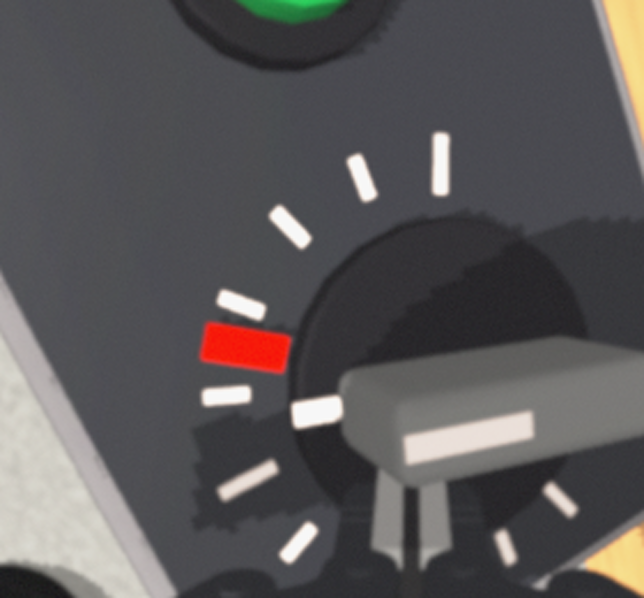

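Run:
```python
from kn import *
for px in((293,414),(342,408)):loc("w14",px,.012,2.3,(100,60));loc("w14",px,.004,2.3,(100,60))
loc("w14",(290,354),.004,2.3,(100,60));loc("w14",(203,343),.004,2.3,(100,60))
loc("w14",(404,451),.05,2.3,(100,60));loc("w14",(532,425),.05,2.3,(100,60))
```

```text
(293, 414) 0.012 U,V mm 37.5 -12.4 r 39.5 ang 1.89
(293, 414) 0.004 U,V mm 36.4 -9.9 r 37.7 ang 1.837
(342, 408) 0.012 U,V mm 26.9 -8.4 r 28.2 ang 1.873
(342, 408) 0.004 U,V mm 25.3 -5.7 r 25.9 ang 1.792
(290, 354) 0.004 U,V mm 31.3 -23.0 r 38.8 ang 2.204
(203, 343) 0.004 U,V mm 47.7 -33.7 r 58.4 ang 2.186
(404, 451) 0.05 U,V mm 27.7 -8.7 r 29.0 ang 1.874
(532, 425) 0.05 U,V mm 2.4 -0.4 r 2.4 ang 1.725
```

send_rows(moves="1.5 -1.5 -0.5 4.3 1; 3 -3.2 -1 8.7 1; 5 -4.7 -1.3 12.5 1; 6.2 -5.6 -1.5 14.5 1; 6.2 -5.6 -1.5 14.5 1; 6.2 -5.6 -1.5 14.5 1; 6.2 -5.6 -1.5 14.5 1; 6.2 -5.6 -1.5 14.5 1")

```text
time: 16.75
tcp_pos: [0.626, 0.1923, 0.1094]
tcp_rot: [1.576, -2.718, 0.0]
force: [0.2, 0.9, -0.3]
width: -0.002
```

Run:
```python
from kn import *
s=bot.observe();print(s["time"],s["tcp_pos"],s["force"],s["ft_torque"])
snap("wrist","w15");crop("w15",100,60,280,260,2.3,"c19")
s=bot.observe();print(s["tcp_pos"],s["force"])
for th,r,off in((2.24,.018,.022),(2.30,.018,.022),(2.36,.018,.022)): go(th,r,off,s=s)
```

```text
16.75 [0.626  0.1923 0.1094] [ 0.1968  0.9087 -0.2774] [ 0.5532 -0.0656  0.0095]
[0.626  0.1924 0.1094] [-0.0504  1.4565 -0.7101]
th 2.24 tcp [0.6257 0.1926 0.1091] shift [-0.1  0.4  0.3] spin 0.1
th 2.30 tcp [0.6261 0.191  0.1092] shift [ 1.1 -0.8  0.2] spin 3.5
th 2.36 tcp [0.6265 0.1893 0.1093] shift [ 2.4 -2.   0.1] spin 6.9
```

View pics/c19.png

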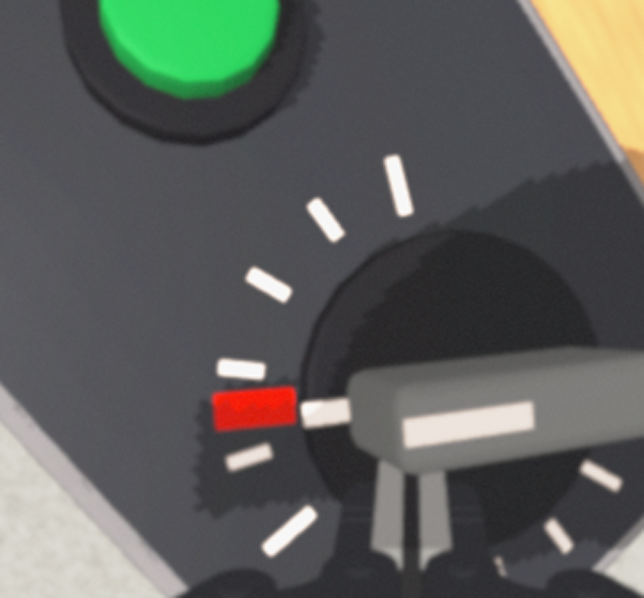

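Run:
```python
from kn import *
for px in((301,414),(350,411)):loc("w15",px,.012,2.3,(100,60))
loc("w15",(297,406),.004,2.3,(100,60));loc("w15",(213,412),.004,2.3,(100,60))
loc("w15",(403,433),.05,2.3,(100,60));loc("w15",(533,415),.05,2.3,(100,60))
```

```text
(301, 414) 0.012 U,V mm 33.0 -22.4 r 39.9 ang 2.168
(350, 411) 0.012 U,V mm 23.9 -15.5 r 28.5 ang 2.148
(297, 406) 0.004 U,V mm 31.9 -22.7 r 39.1 ang 2.19
(213, 412) 0.004 U,V mm 47.4 -34.1 r 58.4 ang 2.194
(403, 433) 0.05 U,V mm 24.1 -16.2 r 29.0 ang 2.162
(533, 415) 0.05 U,V mm 1.9 -1.4 r 2.3 ang 2.206
```

send_rows(moves="0.4 -0.2 0 1 1; 0.8 -0.4 0 2 1; 0.8 -0.4 0 2 1; 0.8 -0.4 0 2 1; 0.8 -0.4 0 2 1; -4 -0.4 -2 2 1; -8 -0.4 -20 2 1; -8 -0.4 -60 2 1")

```text
time: 17.8
tcp_pos: [0.6288, 0.1985, 0.1678]
tcp_rot: [1.525, -2.739, -0.0]
force: [0.0, 0.1, 0.3]
width: -0.002
```

Run:
```python
from kn import *
s=bot.observe();print(s["time"],s["tcp_pos"],s["force"])
snap("wrist","w16");crop("w16",100,40,280,260,2.3,"c20")
s=bot.observe();print(s["tcp_pos"],s["force"])
```

```text
17.8 [0.6288 0.1985 0.1678] [0.0122 0.137  0.3468]
[0.6321 0.1987 0.176 ] [ 1.5857 -0.9508  7.3771]
```

View pics/c20.png

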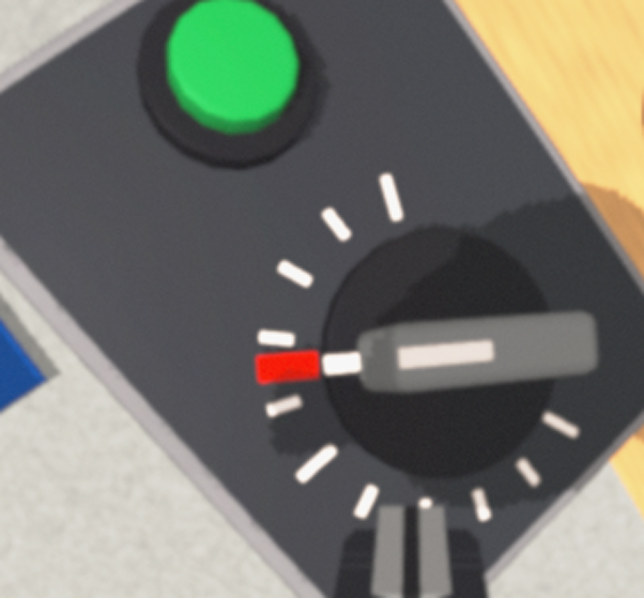

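```bash
cat >> kn.py <<'E'
def btn(N,s,U=-.008,yx=-84.3):
    X=pt(p,U,-.07,N)-[0,0,LT]; M=R.from_rotvec(s["tcp_rot"]).as_matrix()
    y=np.degrees(np.arctan2(M[1,0],M[0,0])); dy=(yx-y+180)%360-180
    print(f"N {N} tcp {X.round(4)} shift {(M.T@(X-s['tcp_pos'])*1000).round(1)} spin {-dy:.1f}")
E
python3 - <<'E'
from kn import *
for px in((322,365),(361,362)):loc("w16",px,.012,2.3,(100,40))
loc("w16",(321,365),.004,2.3,(100,40));loc("w16",(256,370),.004,2.3,(100,40))
loc("w16",(398,358),.05,2.3,(100,40));loc("w16",(493,351),.05,2.3,(100,40))
for N in(.016,.02,.024):loc("w16",(232,58),N,2.3,(100,40))
s=bot.observe();print(s["tcp_pos"]);btn(.065,s)
E
```

```text
(322, 365) 0.012 U,V mm 32.7 -23.3 r 40.2 ang 2.191
(361, 362) 0.012 U,V mm 22.9 -16.3 r 28.1 ang 2.19
(321, 365) 0.004 U,V mm 31.5 -22.5 r 38.7 ang 2.192
(256, 370) 0.004 U,V mm 47.7 -34.1 r 58.7 ang 2.192
(398, 358) 0.05 U,V mm 23.6 -17.0 r 29.1 ang 2.195
(493, 351) 0.05 U,V mm 1.9 -1.4 r 2.4 ang 2.211
(232, 58) 0.016 U,V mm -2.6 -106.7 r 106.8 ang -3.117
(232, 58) 0.02 U,V mm -1.2 -105.7 r 105.7 ang -3.13
(232, 58) 0.024 U,V mm 0.2 -104.6 r 104.6 ang 3.139
[0.6321 0.1987 0.176 ]
N 0.065 tcp [0.5889 0.0773 0.1275] shift [126.2 -26.9  48.2] spin -37.5
```

send_rows(moves="20 -4 0 -6 1; 45 -9 0 -12 1; 75 -15 0 -18 1; 105 -22 0 -25 1; 126 -27 5 -32 1; 126 -27 20 -37.5 1; 126 -27 35 -37.5 1; 126 -27 35 -37.5 1")

```text
time: 18.85
tcp_pos: [0.5858, 0.0776, 0.1328]
tcp_rot: [2.325, -2.108, -0.003]
force: [0.2, -0.3, -0.9]
width: -0.002
```

send_rows(moves="0 0 0 0 1; 0 0 0 0 1; 0 0 0 0 1; 0 0 0 0 1; 0 0 0 0 1; 0 0 0 0 1; 0 0 0 0 1; 0 0 0 0 1")

```text
time: 19.85
tcp_pos: [0.5868, 0.0778, 0.1344]
tcp_rot: [-2.329, 2.108, 0.0]
force: [-0.0, -0.6, 0.4]
width: 0.002
```

Run:
```python
from kn import *
s=bot.observe();print(s["time"],s["tcp_pos"],s["force"])
for N in(.065,.045,.03,.026,.022,.02,.018):btn(N,s)
snap("side","s17");snap("wrist","w17");crop("s17",280,80,110,120,5,"c21")
```

```text
19.85 [0.5868 0.0778 0.1344] [-0.043  -0.6233  0.3984]
N 0.065 tcp [0.5889 0.0773 0.1275] shift [ 0.7 -2.   6.9] spin 0.0
N 0.045 tcp [0.5973 0.0781 0.1094] shift [  0.7 -10.5  25. ] spin 0.0
N 0.03 tcp [0.6036 0.0788 0.0958] shift [  0.7 -16.8  38.6] spin 0.0
N 0.026 tcp [0.6053 0.0789 0.0922] shift [  0.7 -18.5  42.2] spin 0.0
N 0.022 tcp [0.607  0.0791 0.0886] shift [  0.7 -20.2  45.8] spin 0.0
N 0.02 tcp [0.6078 0.0792 0.0867] shift [  0.7 -21.   47.6] spin 0.0
N 0.018 tcp [0.6087 0.0793 0.0849] shift [  0.7 -21.9  49.4] spin 0.0
```

View pics/c21.png

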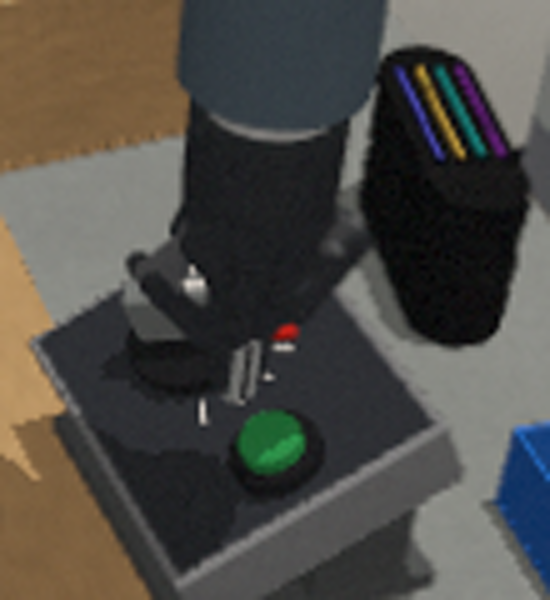

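View pics/w17.png

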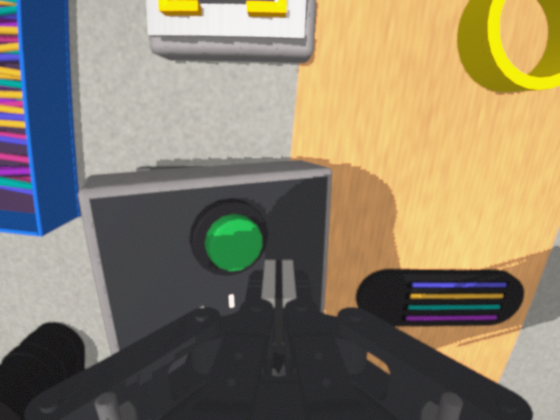

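send_rows(moves="0.7 -5 12 0 1; 0.7 -10.5 25 0 1; 0.7 -14 32 0 1; 0.7 -17 38.5 0 1; 0.7 -18.5 42 0 1; 0.7 -19.5 44 0 1; 0.7 -20 45.8 0 1; 0.7 -20 45.8 0 1")

```text
time: 20.95
tcp_pos: [0.6068, 0.079, 0.089]
tcp_rot: [-2.329, 2.108, -0.0]
force: [-1.5, -0.4, 3.4]
width: 0.001
```

Run:
```python
from kn import *
s=bot.observe();print(s["time"],s["tcp_pos"],s["force"])
for N in(.022,.018,.016,.014):btn(N,s)
snap("wrist","w18");snap("side","s18");crop("w18",150,100,250,200,3,"c22");crop("s18",280,80,110,120,5,"c23")
```

```text
20.95 [0.6068 0.079  0.089 ] [-1.4867 -0.3636  3.3696]
N 0.022 tcp [0.607  0.0791 0.0886] shift [-0.1 -0.2  0.5] spin 0.0
N 0.018 tcp [0.6087 0.0793 0.0849] shift [-0.1 -1.9  4.1] spin 0.0
N 0.016 tcp [0.6095 0.0794 0.0831] shift [-0.1 -2.7  5.9] spin 0.0
N 0.014 tcp [0.6104 0.0794 0.0813] shift [-0.1 -3.6  7.7] spin 0.0
```

View pics/c22.png

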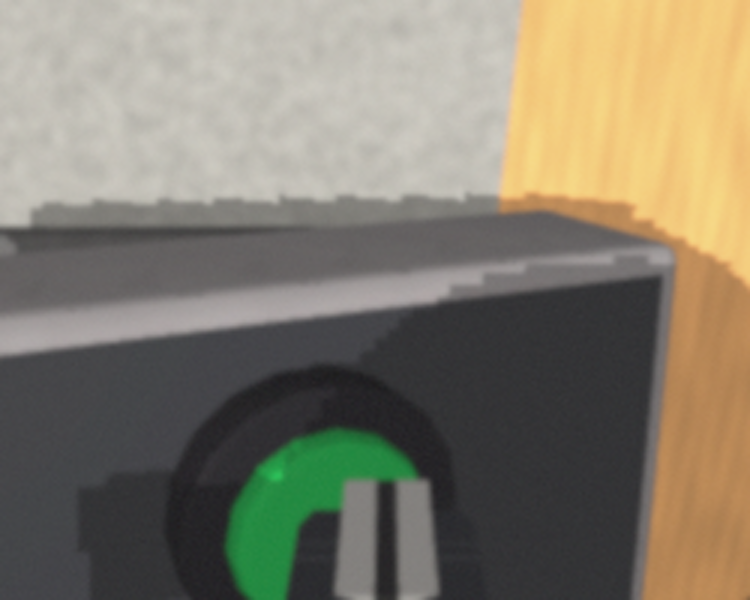

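View pics/c23.png

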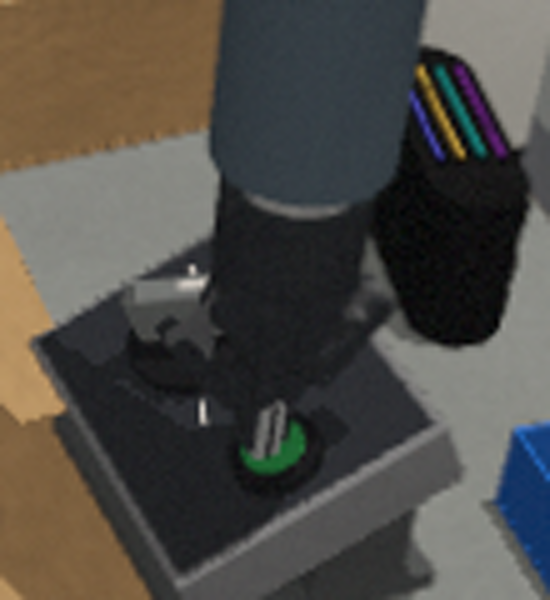

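send_rows(moves="0 -0.8 2 0 1; 0 -1.5 3.5 0 1; 0 -2 4.5 0 1; 0 -2.3 5.2 0 1; 0 -2.3 5.2 0 1; 0 -2.3 5.2 0 1; 0 -2.3 5.2 0 1; 0 -2.3 5.2 0 1")

```text
time: 22.05
tcp_pos: [0.6079, 0.079, 0.0875]
tcp_rot: [2.33, -2.107, 0.001]
force: [-16.8, -0.2, 26.2]
width: 0.001
```

Run:
```python
from kn import *
s=bot.observe();print(s["time"],s["tcp_pos"],s["force"])
snap("wrist","w19");crop("w19",150,100,250,200,3,"c24")
```

```text
22.05 [0.6079 0.079  0.0875] [-16.7859  -0.2294  26.1756]
```

View pics/c24.png

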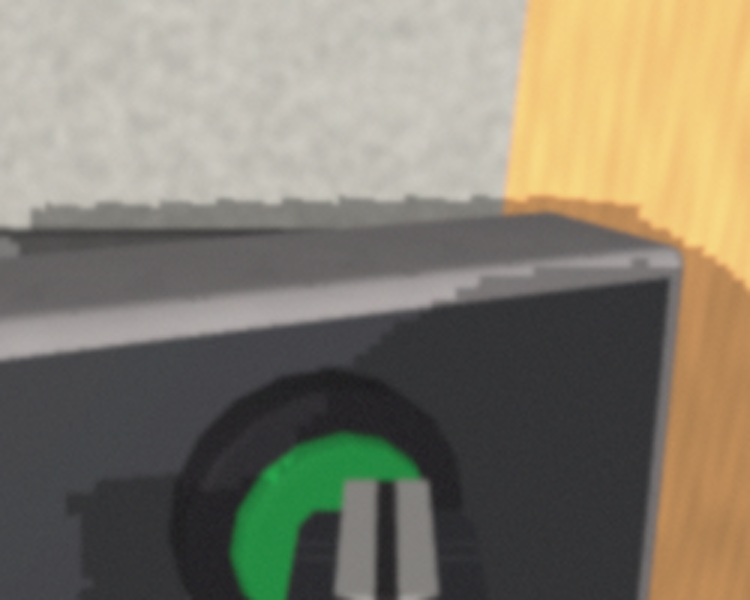

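send_rows(moves="0 1 -2 0 1; 0 5 -10 0 1; 0 10 -22 0 1; 0 15 -40 0 1; 0 15 -70 0 1; 0 15 -100 0 1; -30 15 -120 0 1; -60 15 -130 0 1")

```text
time: 23.1
tcp_pos: [0.5887, 0.1382, 0.2159]
tcp_rot: [-2.326, 2.107, -0.002]
force: [0.1, 0.1, -0.3]
width: -0.002
```

send_rows(moves="-10 30 0 0 1; -10 60 0 0 1; -10 90 0 0 1; -10 110 0 0 1; -10 120 0 0 1; -10 120 0 0 1; -10 120 0 0 1; -10 120 0 0 1")

```text
time: 24.1
tcp_pos: [0.4683, 0.1356, 0.2131]
tcp_rot: [2.328, -2.108, -0.0]
force: [-0.9, 0.6, 0.0]
width: -0.001
```

Run:
```python
from kn import *
s=bot.observe();print(s["time"],s["tcp_pos"],s["force"])
snap("wrist","w20");snap("side","s20");snap("scene","sc20");crop("s20",280,110,150,190,3.1,"c25")
```

```text
24.1 [0.4683 0.1356 0.2131] [-0.9357  0.6357  0.0028]
```

View pics/c25.png

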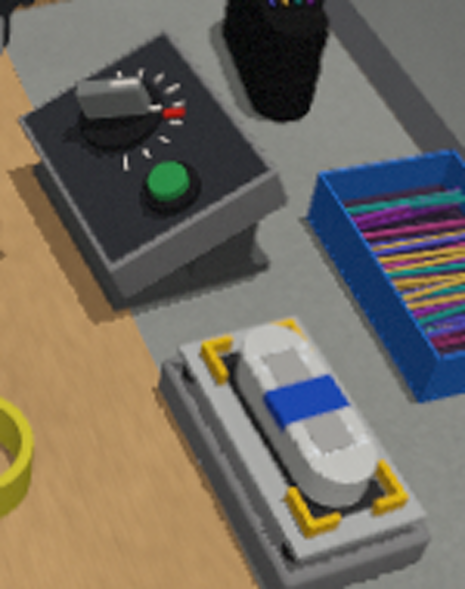

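View pics/w20.png

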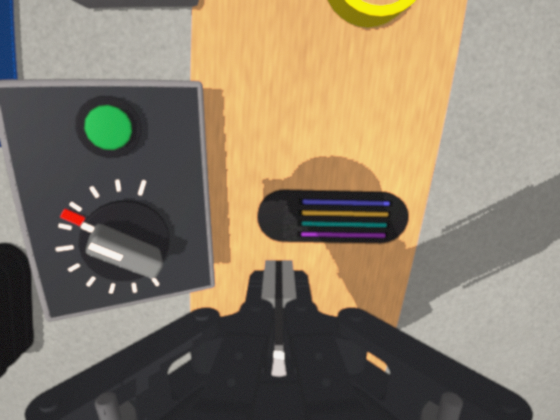

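View pics/sc20.png

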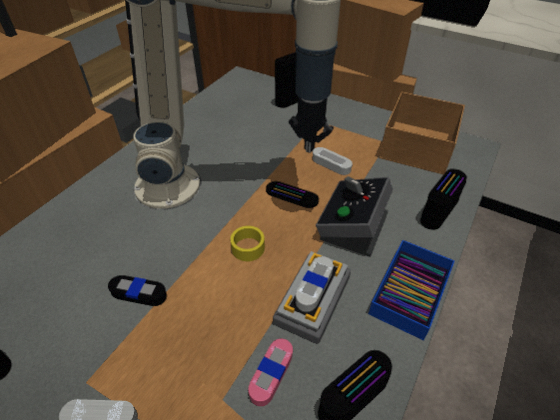

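The tin sits between the stops, the pointer lines up with the red marker, the button is back up, and the bystanders have not moved. I'm handing the job in.

```bash
python3 -c "
from rig import bot
print(bot.sign_off())"
```

```text
the job is handed in; nothing more can be done
None
```

The job is done and was handed in at about 24 s of robot time; no verdict was reported.

- **Tin:** The blue-banded tin sits lid up and flat between the four yellow stops. It was lowered until the plate carried its weight, then released. The last pictures show it centred, about 7–8 mm clear of the stops.
- **Knob:** I pushed the grip bar round with the shut fingers from about 0.6 rad. After letting go, the pointer read 2.191 rad against 2.192 for the marker. The later pictures still show the two in line.
- **Button:** I pressed it until it hit its stop, at about 31 N with the fingertips, roughly 6 mm by the geometry. In the last pictures it is back up. I had no direct reading of its travel.
- **Other things:** The plain tin, tape roll, foam tray and look-alikes appear unmoved. The arm is clear of everything.

**Disagreements:**
- **Fingertips:** They ended about 33 mm short of where the reported TCP lies. My first grasp therefore closed in the air above the lid without touching anything. I measured the offset in the pictures and allowed for it from then on.
- **Console face:** Its outline measured about 5% smaller than the stated size, probably because of rounded edges. I fitted its pose with the scale left free.

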